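Make up a waxing kit and a facial kit

ROBOT

A 6-joint arm with a two-finger parallel gripper is mounted at the origin on a cart in front of the work surface, level with it; the furniture and walls round the work are solid. World frame = base frame: x ahead of the robot, y to its left, z up, the work surface at z = 0. Lengths are in m, angles in rad, forces in N, time in s.
With the tool pointing down it reaches from about 0.425 to 0.95 m from the base axis. Payload 3.5 kg.
Tool frame: the origin (TCP) lies between the finger pads; the fingertips stand 14 mm ahead of it and the grasp point (between the pads) lies 5 mm behind it; z points along the fingers, y is the direction in which the jaws open and shut (so a half turn about z gives the same grasp; the last joint's range is limited). The gripper opens to 85 mm and grips with 20 to 120 N. Pads are 22 mm wide; open, the fingers measure 114 mm over their backs; the gripper's body (76 mm by 85 mm) begins 54 mm behind the grasp point. The pads swing forward as they close: fully open they stand 13 mm farther back than shut.
Start: joints at [1.155, 0.286, 1.577, -0, 1.279, -0.15], TCP at [0.177, 0.651, 0.245] pointing down, gripper open.
Joint ranges: [-2.77, 2.77], [-0.9, 2.22], [0.21, 2.48], [-1.53, 4.67], [0.24, 2.81], [-2.84, 2.84]. Speed limits (rad/s): [2.79, 2.79, 3.14, 3.14, 3.14, 3.14].

INTERFACE

Orientations are given as a unit quaternion [x, y, z, w].
In Python, from plant import ctrl gives the robot as it stands. The module is installed in compiled form; this text tells all that it offers.
- The arm moves only by the tool servo_tool, never from a script. Its argument "increments" is text: rows parted by semicolons, each of 7 numbers parted by spaces: the turn, a rotation vector about the tool's x, y, z in rad, then the shift along the tool's x, y, z in cm, then the finger opening in cm, from 0 to 8.54. In form: ax ay az dx dy dz claw; .... A call has 1 to 10 rows; each row is the pose to reach, as a shift and turn from the pose commanded when the call began, along the tool's axes at that moment; what a row does not reach only later rows make up. A row lasts 1/12 s, in which the tool goes at most 41.7 mm and 7.16 degrees, less where a joint would pass 70% of its speed; a pose out of reach is approached as far as the arm can. A call with a gripper value outside its range is refused whole. The fingers move at their own pace and stop on an object; "grip_force" is the grip in N (left out, the last holds). Time passes only in rows, so rows that repeat a pose let the fingers close. It gives the time, the measured TCP pose, the force and the opening at its end, in the units of the state.
- ctrl.get_state(): the state, without advancing time (a new reading comes with each control period).
- ctrl.read_camera(name): name is "scene" or "top" or "wrist"; returns (picture, depth): 480x640x3 uint8, red, green, blue; 480x640 float32, m along the optical axis (not along the pixel's ray), 0 where there is no reading.
- ctrl.camera_info(name): a dict with "camera_matrix" (3x3 intrinsics, pixels), "world_to_cam" (4x4, takes a point from world to camera coordinates). Camera axes: x right, y down, z forward; pixel columns grow to the right and rows downward; lengths in m; the calibration is good to about 2 mm. A picture is of the moment at which its call begins: read the wrist's pose just before it. camera_info takes no time and is no camera call; for the wrist camera it gives the pose at the moment of the call.
- ctrl.sign_off(): hands the job in, once; it reports no verdict.
The state is a dict: "time": time; "qpos": joint angles; "dq": joint speeds; "joint_efforts": joint torques, N m; "eef_pos": TCP position; "tcp_rot": TCP orientation; "contact_force": force on the tool from outside, world axes, zero at the start; "wrist_torque": the same for the moment, N m; "opening": opening from 0.0 (shut) to 1.0 (fully open).
Only numpy, scipy, OpenCV 4.12 (cv2) and the standard library are available. Lean on these libraries where they do the work, as an engineer would, in place of code of your own. Each camera call takes 0.05 s, during which the arm holds its last target.

TASK

Make up two treatment kits from the stock on the counter. The waxing kit goes in the grey tray that has a square well: the strip roll in its round well and the wax cartridge in its square well; the facial kit goes in the tray with two round wells: the cream pot in the large one and the amber oil dropper bottle in the small one. Everything stands upright on the floor of its well, let go, and the black dropper bottle and the apple candle stay where they stand.

Things in the scene. Friction and masses are not known exactly. Their poses are not given: they have to be found in the camera images.
- strip_roll: white roll of depilation strip with a brown core hole, standing on end: cylinder of diameter 67 mm, 70 mm high, about 0.09 kg. Origin at the centre of its underside, z up along its axis.
- cartridge: roll-on wax cartridge standing upright, a rounded block with a white upper part over a pale green one, which looks 30 mm along its own x, 38 mm along its own y, 98 mm high, about 0.13 kg; to the touch it is a block of 24 mm (x) by 32 mm (y) by 72 mm high, so grip it across x at 45 to 60 mm. Origin at the centre of its underside, z up.
- cream_pot: round low cream pot with an orange lid over a pale base: diameter 60 mm, 38 mm high, about 0.075 kg. The rim of its well stands 10 mm over the well floor, so grip it by the upper half. Origin at the centre of its underside, z up.
- oil_bottle: amber glass oil dropper bottle with a picture label and black dropper cap: glass of diameter 33 mm up to 55 mm high, then shoulder, collar of diameter 24 mm at 65 to 77 mm, bulb to 102 mm; keep the hand clear of the bulb by gripping at 50 to 75 mm; about 0.07 kg. Origin at the centre of its underside, z up.
- wax_tray: grey tray with pale well floors, one round and one square well, 180 mm (own x) by 108 mm (own y), 14 mm high, fixed; origin at the centre of its underside, z up. Wells 10 mm deep, floors 4 mm above the counter. Round well: diameter 88 mm, centre at x = +36 mm, y = 0 (for the strip roll). Square well: 50 x 50 mm, sides along the tray's x and y, centre at x = -50 mm, y = 0 (for the cartridge, which fits at any turn).
- facial_tray: grey tray with pale well floors, two round wells, 180 mm (own x) by 108 mm (own y), 14 mm high, fixed; origin at the centre of its underside, z up. Wells 10 mm deep, floors 4 mm above the counter. Large well: diameter 80 mm, centre at x = -38 mm, y = 0 (for the cream pot). Small well: diameter 54 mm, centre at x = +46 mm, y = 0 (for the oil bottle).
- black_bottle: plain black dropper bottle, a bystander to leave alone: diameter 33 mm, 108 mm high, loose, stands among the stock. Origin at the centre of its underside, z up.
- candle: green candle in the shape of an apple, a bystander to leave alone: 38 mm wide, 43 mm high, loose, stands among the stock. (Fixed bottles and a black box up to 220 mm high stand behind the stock from x = 0.53 m on: carry things clear over them.) Origin at the centre of its underside, z up.
Not all that is in view belongs to the job. Leave any blue or red look-alike of the cartridge alone.

How it is judged:
At the end, for the whole second after the job is handed in: Each of the four things stands in its own well: origin within 13 mm of the well centre along both tray axes and within 3 mm of its floor in height, upright within 0.12 rad, let go, at rest; black bottle and candle within 20 mm of where they stood (x of strip_roll in the frame of wax_tray between 0.023 and 0.049 m and y of strip_roll in the frame of wax_tray between -0.013 and 0.013 m and z of strip_roll in the frame of wax_tray between 0.001 and 0.007 m and angle between each of strip_roll, cartridge, cream_pot, oil_bottle's own z axis and vertical below 0.12 rad and linear speed of each of strip_roll, cartridge, cream_pot, oil_bottle below 0.02 m/s and angular speed of each of strip_roll, cartridge, cream_pot, oil_bottle below 0.2 rad/s and x of cartridge in the frame of wax_tray between -0.063 and -0.037 m and y of cartridge in the frame of wax_tray between -0.013 and 0.013 m and z of cartridge in the frame of wax_tray between 0.001 and 0.007 m and x of cream_pot in the frame of facial_tray between -0.051 and -0.025 m and y of cream_pot in the frame of facial_tray between -0.013 and 0.013 m and z of cream_pot in the frame of facial_tray between 0.001 and 0.007 m and x of oil_bottle in the frame of facial_tray between 0.033 and 0.059 m and y of oil_bottle in the frame of facial_tray between -0.013 and 0.013 m and z of oil_bottle in the frame of facial_tray between 0.001 and 0.007 m and distance of each of black_bottle, candle from where it was at the start of the episode below 0.02 m); the robot touches nothing.
It fails at once if the black dropper bottle is pushed more than 20 mm from its place or knocked over (distance of black_bottle from where it was at the start of the episode above 0.02 m or angle between black_bottle's own z axis and vertical above 0.3 rad).
It fails at once if the candle is pushed more than 20 mm from its place or knocked over (distance of candle from where it was at the start of the episode above 0.02 m or angle between candle's own z axis and vertical above 0.3 rad).
It also fails if it takes over 115 s, if anything falls off the work surface, if the arm or the gripper's body presses on something with over 40 N, if the wrist force passes 120 N, or if a joint passes its speed limit or range.

## Working session

There is one attempt and no reset: what is moved stays moved. The work goes in short steps, Python scripts to look and compute and a tool call to move; the robot and the scene stay as the last step left them, time stands still between calls to the robot, and variables do not carry over. Pictures are saved under pics/ and viewed, and the job is handed in when it is done.

Besides the shell and the picture viewer there is one more tool, called as name(argument=value, ...), one argument or row to a line, values as JSON. servo_tool: Moves the arm, as the interface text tells. Its arguments: {"type":"object","properties":{"increments":{"type":"string"},"grip_force":{"type":"number"}},"required":["increments"]}

```bash
mkdir -p pics
python3 - <<'E'
from plant import ctrl
import cv2,numpy as np
print(ctrl.get_state())
for n in ("scene","top","wrist"):
    im,d=ctrl.read_camera(n); i=ctrl.camera_info(n)
    cv2.imwrite(f"pics/{n}0.png",im[:,:,::-1]); np.savez(f"pics/{n}0.npz",im=im,d=d,K=i["camera_matrix"],T=i["world_to_cam"])
    print(n,i)
E
```

```text
{'time': 0.0, 'qpos': array([ 1.15500908e+00,  2.87190340e-01,  1.57818111e+00,  1.31121221e-05,
        1.27861642e+00, -1.49998761e-01]), 'dq': array([-0.00019029, -0.0001919 ,  0.00051586,  0.00142847, -0.00315442,
        0.00120887]), 'joint_efforts': array([-1.25900737e-03, -4.05976260e+01, -2.92625999e+01, -1.97887061e-04,
        5.86518217e-03, -1.38714213e-05]), 'eef_pos': array([0.177013  , 0.65072431, 0.24392847]), 'tcp_rot': array([ 1.32505203e-01,  9.91181586e-01, -1.14825531e-03, -3.40321095e-04]), 'contact_force': array([ 0.07843038, -0.40349901, -0.36266092]), 'wrist_torque': array([ 0.02200188, -0.00069458,  0.01023139]), 'opening': 1.0018002646802089}
scene {'camera_matrix': array([[546.67493714,   0.        , 320.23444754],
       [  0.        , 546.67493714, 237.01039729],
       [  0.        ,   0.        ,   1.        ]]), 'world_to_cam': array([[ 0.89130912, -0.45316214,  0.0145649 , -0.45600716],
       [-0.28268047, -0.58053677, -0.76358943,  0.10091266],
       [ 0.35448528,  0.676477  , -0.6455378 ,  1.27005487],
       [ 0.        ,  0.        ,  0.      
[... 295 characters left out ...]
],
       [-9.94648613e-01, -1.91819783e-02, -1.01519401e-01,
         4.89456549e-01],
       [ 1.01517706e-01,  1.06460922e-03, -9.94833163e-01,
         1.58212969e+00],
       [ 0.00000000e+00,  0.00000000e+00,  0.00000000e+00,
         1.00000000e+00]])}
wrist {'camera_matrix': array([[418.59292484,   0.        , 326.37257154],
       [  0.        , 418.59292484, 240.36074253],
       [  0.        ,   0.        ,   1.        ]]), 'world_to_cam': array([[ 0.26354005,  0.96464686, -0.00175458, -0.67332849],
       [ 0.93051309, -0.25373433,  0.26412927, -0.0342773 ],
       [ 0.25434627, -0.0712413 , -0.96448569,  0.37762671],
       [ 0.        ,  0.        ,  0.        ,  1.        ]])}
```

View pics/top0.png

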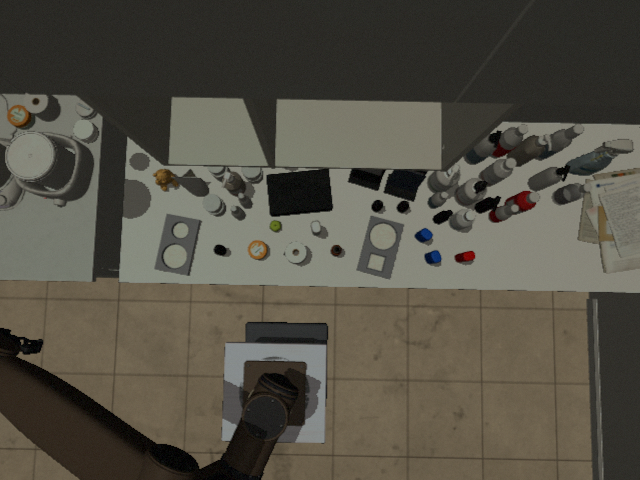

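View pics/scene0.png

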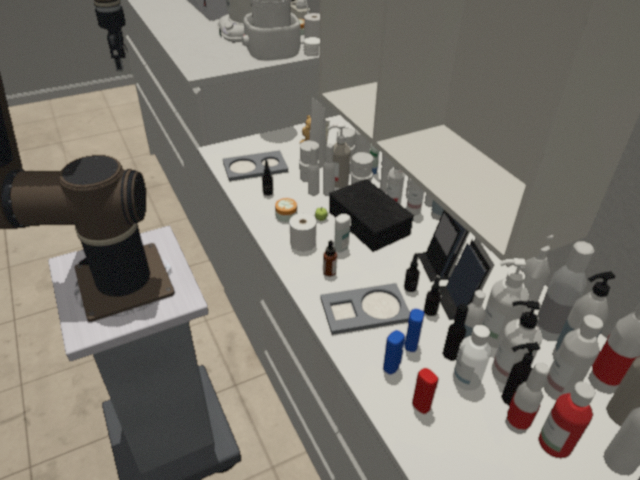

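View pics/wrist0.png

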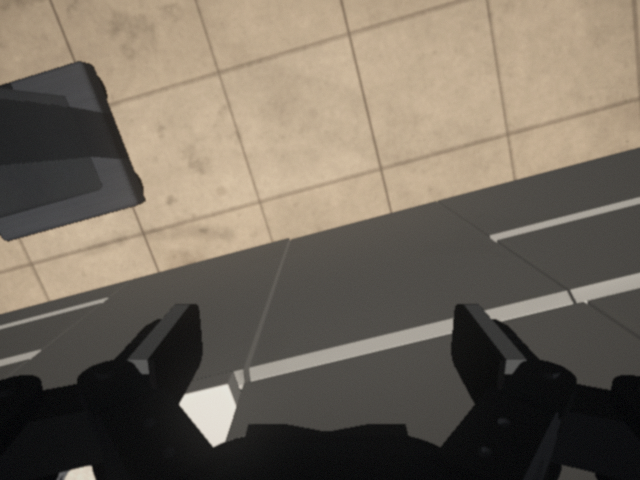

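The top view shows the facial tray (two round wells) at about (177,245) and the wax tray at (380,248). The roll is at (295,253), the pot at (258,250), the candle at (276,226), a white/green cartridge at (316,227), an amber bottle at (336,251), and a black bottle at (220,250). I'll enlarge both views.

```bash
cat > h.py <<'E'
import numpy as np,cv2
def load(n): z=np.load(f"pics/{n}.npz"); return z["im"],z["d"],z["K"],z["T"]
def ray(K,T,u,v):
    R=T[:3,:3];c=-R.T@T[:3,3]; return c,R.T@np.array([(u-K[0,2])/K[0,0],(v-K[1,2])/K[1,1],1.])
def atz(K,T,u,v,z):
    c,r=ray(K,T,u,v); return c+r*(z-c[2])/r[2]
def tri(obs):
    A=np.zeros((3,3));b=np.zeros(3)
    for K,T,u,v in obs:
        c,r=ray(K,T,u,v);r=r/np.linalg.norm(r);P=np.eye(3)-np.outer(r,r);A+=P;b+=P@c
    return np.linalg.solve(A,b)
def cloud(d,K,T):
    v,u=np.mgrid[:d.shape[0],:d.shape[1]]
    p=np.stack([(u-K[0,2])/K[0,0]*d,(v-K[1,2])/K[1,1]*d,d],-1)
    return (p-T[:3,3])@T[:3,:3]
E
python3 - <<'E'
from h import *
def crop(n,x,y,w,h,s,o):
    im=load(n)[0][y:y+h,x:x+w,::-1]; im=cv2.resize(im,None,fx=s,fy=s,interpolation=cv2.INTER_CUBIC)
    for i in range(0,w,20): cv2.putText(im,str(x+i),(i*s,8),0,.3,(0,0,255),1); cv2.line(im,(i*s,0),(i*s,4),(0,0,255))
    for i in range(0,h,20): cv2.putText(im,str(y+i),(0,i*s+3),0,.3,(0,0,255),1)
    cv2.imwrite(f"pics/{o}.png",np.clip(im.astype(float)*1.4,0,255))
crop("top0",150,205,130,75,6,"ct1"); crop("top0",240,205,170,80,4,"ct2"); crop("scene0",210,140,210,200,3,"cs1")
E
```

```text
[ WARN:0@0.057] global loadsave.cpp:1063 imwrite_ Unsupported depth image for selected encoder is fallbacked to CV_8U.
```

View pics/ct1.png

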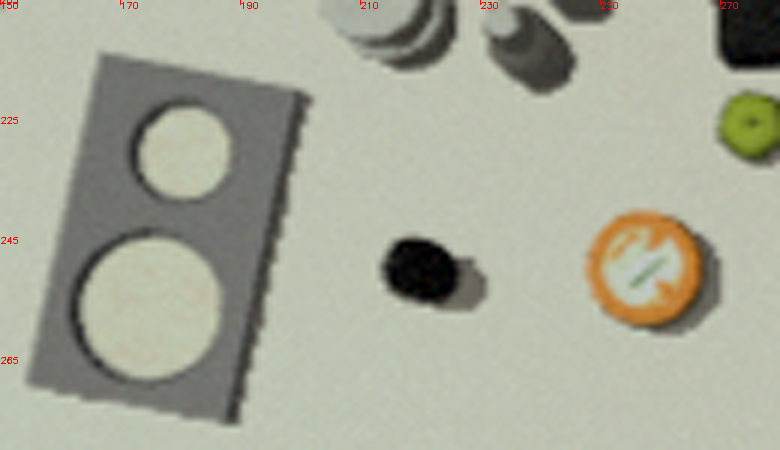

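View pics/ct2.png

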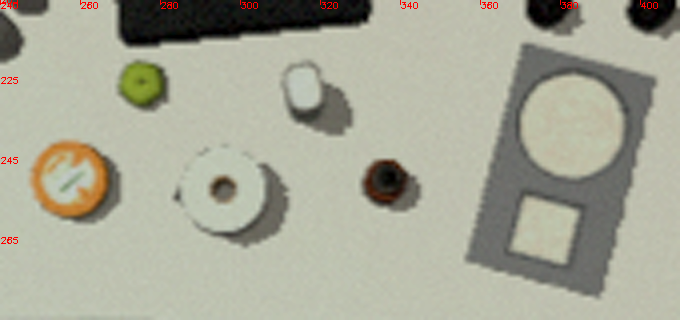

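View pics/cs1.png

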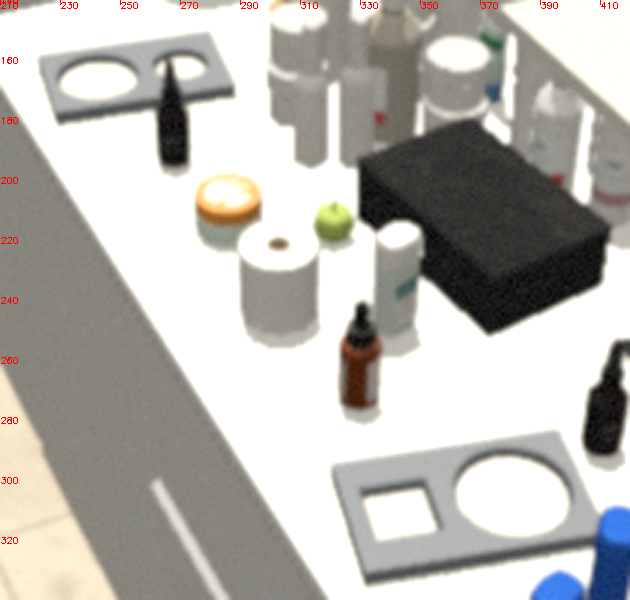

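Run:
```python
from h import *
im,d,K,T=load("top0"); S=load("scene0")
print("cams",ray(K,T,0,0)[0],ray(S[2],S[3],0,0)[0])
P=cloud(d,K,T); 
print("counter z",np.median(P[255:275,205:235,2]))
def clus(name,u0,u1,v0,v1,zmin,zmax,KK=None):
    for n,(D,k,t) in KK.items():
        Q=cloud(D,k,t); 
        q=Q.reshape(-1,3); 
        m=(q[:,0]>u0)&(q[:,0]<u1)&(q[:,1]>v0)&(q[:,1]<v1)&(q[:,2]>zmin)&(q[:,2]<zmax)
        q=q[m]
        if len(q): print(name,n,len(q),"min",q.min(0).round(3),"max",q.max(0).round(3),"mid",((q.min(0)+q.max(0))/2).round(4))
both={"top":(d,K,T),"scene":(S[1],S[2],S[3])}
for nm,u,v,z in (("pot",258,249.5,.038),("roll",295.5,252.5,.07),("cart",316,226.5,.098),("oil",336.5,250.5,.1),("black",219.5,250,.1),("candle",275.5,226,.043)):
    p=atz(K,T,u,v,z); print(nm,p.round(4)); clus(nm,p[0]-.045,p[0]+.045,p[1]-.035,p[1]+.035,.015,.2,both)
for nm,pts in {"facial":[(166.7,213.8),(200.5,220.3),(188.7,275.3),(154.7,269.2)],"wax":[(371,216),(403.5,224.5),(390,279),(357,270.5)],"wells fl":[(180.3,229.8),(174.5,255.8)],"wells wx":[(382.7,236.5),(376,262)]}.items():
    print(nm,[atz(K,T,u,v,.014)[:2].round(4).tolist() for u,v in pts])
# two-view heights
for nm,a,b in (("roll hole",(295.5,252),(303,221)),("oil tip",(336.5,250),(331,243)),("pot top",(257.5,249.5),(286,202)),("cart top",(315.5,225.5),(342.5,218)),("square well",(376,262),(343.5,310.5)),("round wx",(382.7,236.5),(381.5,304.5)),("fl large",(174.4,255.8),(242.5,167)),("fl small",(180.3,229.8),(270,162.5))):
    print(nm,tri([(K,T,*a),(S[2],S[3],*b)]).round(4))
```

```text
cams [ 0.32864228 -0.1183305   1.62375641] [-0.01524637 -1.00722458  0.90356596]
counter z -0.00121330571275293
pot [0.4396 0.0563 0.038 ]
pot top 303 min [0.41  0.031 0.015] max [0.469 0.088 0.048] mid [0.4396 0.0596 0.0315]
pot scene 375 min [0.408 0.029 0.015] max [0.47  0.091 0.041] mid [0.4391 0.0597 0.0281]
roll [ 0.4304 -0.0618  0.07  ]
roll top 371 min [ 0.398 -0.094  0.016] max [ 0.463 -0.029  0.078] mid [ 0.4307 -0.0614  0.047 ]
roll scene 794 min [ 0.397 -0.097  0.015] max [ 0.464 -0.027  0.072] mid [ 0.4303 -0.0621  0.0438]
cart [ 0.5081 -0.1227  0.098 ]
cart top 123 min [ 0.49  -0.135  0.021] max [ 0.526 -0.107  0.107] mid [ 0.5079 -0.1213  0.0639]
cart scene 473 min [ 0.487 -0.14   0.015] max [ 0.527 -0.103  0.099] mid [ 0.5071 -0.1217  0.057 ]
oil [ 0.4368 -0.1854  0.1   ]
oil top 102 min [ 0.425 -0.201  0.015] max [ 0.457 -0.168  0.103] mid [ 0.4412 -0.1846  0.0591]
oil scene 360 min [ 0.425 -0.207  0.015] max [ 0.457 -0.17   0.098] mid [ 0.4411 -0.1885  0.0568]
black [0.4315 0.1645 0.1   ]
black top 108 min [0.42  0.161 0.016] max [0.451 0.194 0.113] mid [0.4353 0.1778 0.0645]
black scene 255 min [0.419 0.157 0.015] max [0.454 0.189 0.108] mid [0.4366 0.173  0.0617]
candle [0.5137 0.0034 0.043 ]
candle top 189 min [ 0.5   -0.031  0.015] max [0.558 0.026 0.075] mid [ 0.5291 -0.0025  0.0449]
candle scene 334 min [ 0.498 -0.03   0.016] max [0.559 0.025 0.069] mid [ 0.5283 -0.0024  0.0424]
facial [[0.5495, 0.3528], [0.5307, 0.2444], [0.3558, 0.2742], [0.3729, 0.382]]
wax [[0.555, -0.2973], [0.5297, -0.4008], [0.3564, -0.3586], [0.381, -0.2546]]
wells fl [[0.4991, 0.3072], [0.4163, 0.3217]]
wells wx [[0.4901, -0.3349], [0.4089, -0.3142]]
roll hole [ 0.4318 -0.0618  0.0705]
oil tip [ 0.4405 -0.1865  0.0929]
pot top [0.439  0.0568 0.0467]
cart top [ 0.5102 -0.1206  0.0947]
square well [ 0.4089 -0.3147  0.0095]
round wx [ 0.4916 -0.336   0.0098]
fl large [0.4164 0.3246 0.0053]
fl small [0.4992 0.3093 0.0071]
```

The crops confirm the targets, and the depth, two-view and stated heights agree within a few mm:
- Facial large well is at (.416,.322) and small at (.499,.307).
- Wax round well is at (.490,-.3355) and square at (.4085,-.3148).
- The amber bottle with a label at scene (360,262) is the oil bottle. The black ones at (268,165), (605,400) and elsewhere are not.
- The white/green cartridge at scene (342,233) is the one to move. The blue and red ones are look-alikes.

I'll start with the pot.

```bash
cat > go.py <<'E'
import sys,numpy as np
from plant import ctrl
from scipy.spatial.transform import Rotation as R
# usage: go.py x y z jawangle_rad
def go(x,y,z,a):
    s=ctrl.get_state(); r=R.from_quat(s["tcp_rot"]); p=s["eef_pos"]
    Y=np.array([np.cos(a),np.sin(a),0]);Z=np.array([0,0,-1.]);X=np.cross(Y,Z)
    t=R.from_matrix(np.c_[X,Y,Z])
    rv=(r.inv()*t).as_rotvec(); d=r.inv().apply(np.array([x,y,z])-p)*100
    print("t",round(s["time"],2),"p",p.round(4),"ang",np.arctan2(*r.as_matrix()[[1,0],1]).round(3),"F",s["contact_force"].round(1),"op",round(s["opening"],3),"q",s["qpos"].round(2))
    print("inc",rv.round(3),d.round(2),"rows>=",max(np.linalg.norm(d)/4.17,np.degrees(np.linalg.norm(rv))/7.16).round(1))
if __name__=="__main__": go(*map(float,sys.argv[1:5]))
E
python3 go.py .439 .0585 .22 0
```

```text
t 0.15 p [0.1771 0.6509 0.2442] ang 1.305 F [-0.3  0.3  0.1] op 0.999 q [ 1.16  0.29  1.58 -0.    1.28 -0.15]
inc [-2.000e-03  1.000e-03  1.305e+00] [-40.83 -50.27   2.5 ] rows>= 15.5
```

Run:
```python
from h import *
im,d,K,T=load("top0");P=cloud(d,K,T);S=load("scene0");Q=cloud(S[1],S[2],S[3])
for n,C in (("top",P),("scene",Q)):
    q=C.reshape(-1,3); m=(abs(q[:,0]-.5075)<.04)&(abs(q[:,1]+.1215)<.03)&(q[:,2]>.03)
    if n=="top": m&=q[:,2]>.08
    q=q[m]; print(n,cv2.minAreaRect((q[:,:2]*1000).astype(np.float32)))
# box height, obstacles near
q=P.reshape(-1,3)
for y0,y1 in ((-.2,.08),(-.46,-.25),(.2,.4)):
    m=(q[:,1]>y0)&(q[:,1]<y1)&(q[:,0]>.53)&(q[:,0]<.68)&(q[:,2]>.02)
    g=q[m]; 
    for x in np.arange(.53,.68,.025):
        h=g[(g[:,0]>=x)&(g[:,0]<x+.025)]
        print(y0,round(x,3),len(h),h[:,2].max().round(3) if len(h) else None)
```

```text
top ((507.8760681152344, -121.27941131591797), (36.41041946411133, 27.276899337768555), 1.5371407270431519)
scene ((506.71466064453125, -123.82785034179688), (38.12642288208008, 31.58578872680664), 23.986276626586914)
-0.2 0.53 75 0.074
-0.2 0.555 28140 1.23
-0.2 0.58 506 0.077
-0.2 0.605 515 0.076
-0.2 0.63 534 0.106
-0.2 0.655 1826 0.726
-0.2 0.68 0 None
-0.46 0.53 7 0.022
-0.46 0.555 18808 1.236
-0.46 0.58 116 0.111
-0.46 0.605 0 None
-0.46 0.63 110 0.11
-0.46 0.655 989 0.21
-0.46 0.68 0 None
0.2 0.53 23 0.114
0.2 0.555 1636 1.134
0.2 0.58 37 0.118
0.2 0.605 419 0.209
0.2 0.63 164 0.202
0.2 0.655 1434 0.725
0.2 0.68 0 None
```

servo_tool(
  increments="0 0 0.09 -2.4 -3 0.1 8.54;0 0 0.18 -4.8 -6 0.2 8.54;0 0 0.27 -7.2 -9 0.3 8.54;0 0 0.36 -9.6 -12 0.4 8.54;0 0 0.45 -12 -15 0.5 8.54;0 0 0.54 -14.4 -18 0.6 8.54;0 0 0.63 -16.8 -21 0.7 8.54;0 0 0.72 -19.2 -24 0.8 8.54;0 0 0.81 -21.6 -27 0.9 8.54;0 0 0.9 -24 -30 1 8.54",
  grip_force=30,
)

```text
time: 0.98
eef_pos: [0.3301, 0.297, 0.2351]
tcp_rot: [0.552, 0.834, 0.0, 0.0]
contact_force: [-0.0, -0.6, 0.3]
opening: 1.004
```

```bash
python3 go.py .439 .0585 .22 0
```

```text
t 0.98 p [0.3301 0.297  0.2351] ang 0.401 F [-0.  -0.6  0.3] op 1.004 q [ 0.5  -0.24  2.13 -0.    1.25  0.1 ]
inc [0.    0.    0.401] [-26.21   0.71   1.51] rows>= 6.3
```

servo_tool(
  increments="0 0 0.06 -3.3 0.1 0.2 8.54;0 0 0.11 -6.6 0.2 0.4 8.54;0 0 0.16 -9.9 0.3 0.6 8.54;0 0 0.22 -13.2 0.4 0.8 8.54;0 0 0.27 -16.5 0.5 1 8.54;0 0 0.32 -19.8 0.6 1.2 8.54;0 0 0.37 -23 0.7 1.4 8.54;0 0 0.4 -26.2 0.7 1.5 8.54;0 0 0.4 -26.2 0.7 1.5 8.54",
)

```text
time: 1.73
eef_pos: [0.4412, 0.0567, 0.2202]
tcp_rot: [0.708, 0.707, -0.001, 0.001]
contact_force: [0.9, 0.1, -0.0]
opening: 0.999
```

```bash
cat > look.py <<'E'
import sys,cv2,numpy as np
from plant import ctrl
n,o=sys.argv[1:3]
i=ctrl.camera_info(n); im,d=ctrl.read_camera(n)
cv2.imwrite(f"pics/{o}.png",im[:,:,::-1]); np.savez(f"pics/{o}.npz",im=im,d=d,K=i["camera_matrix"],T=i["world_to_cam"])
E
python3 look.py wrist w1; python3 go.py .439 .0585 .028 0
```

```text
t 1.78 p [0.4403 0.0586 0.2201] ang 0.0 F [0.2 0.3 0.2] op 1.0 q [-0.1  -0.22  2.15 -0.    1.22 -0.1 ]
inc [-0.001  0.     0.   ] [-1.000e-02 -1.100e-01  1.921e+01] rows>= 4.6
```

View pics/w1.png

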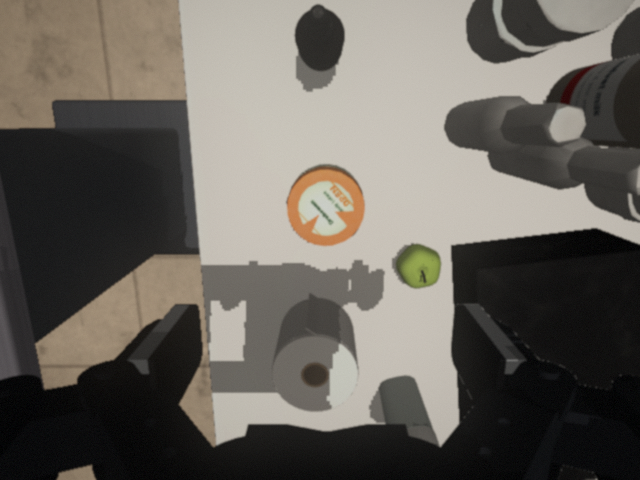

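The wrist view shows the pot lid centred at (326,205), the candle at (418,266), the black bottle at (320,40) and the roll core at (315,374). I'll check these against the top measurements.

Run:
```python
from h import *
im,d,K,T=load("w1"); t=load("top0")
print("pot",atz(K,T,326,205,.038),"roll",atz(K,T,315,374,.07),"candle",atz(K,T,418,266,.04))
print("tri pot",tri([(K,T,326,205),(t[2],t[3],257.5,249.5)]),"tri roll",tri([(K,T,315,374),(t[2],t[3],295.5,252)]))
print("wrist depth pot top z",cloud(d,K,T)[205,326], cloud(d,K,T)[360,340],"counter",cloud(d,K,T)[150,230])
```

```text
pot [0.4416585  0.06495605 0.038     ] roll [ 0.43303194 -0.05833885  0.07      ] candle [0.51296481 0.01715732 0.04      ]
tri pot [0.44146874 0.06047522 0.0136371 ] tri roll [ 0.43256599 -0.06165159  0.06482579]
wrist depth pot top z [0.4416594  0.06476432 0.03696925] [ 0.45185519 -0.04704394  0.06912446] counter [ 0.3635643   0.10337748 -0.00070311]
```

```bash
python3 look.py wrist w2
python3 - <<'E'
from h import *
im,d,K,T=load("w2")
c=im.astype(int); m=((c[...,0]-c[...,2])>60)&(c[...,0]>120); m[300:]=0
v,u=np.nonzero(m); (cx,cy),r=cv2.minEnclosingCircle(np.c_[u,v].astype(np.float32)); print(cx,cy,r)
print(atz(K,T,cx,cy,.037), ray(K,T,0,0)[0])
im2=load("top0"); c=im2[0].astype(int); m=((c[...,0]-c[...,2])>60)&(c[...,0]>120); m[:230]=0;m[280:]=0;m[:,:240]=0;m[:,275:]=0
v,u=np.nonzero(m);(cx,cy),r=cv2.minEnclosingCircle(np.c_[u,v].astype(np.float32)); print(cx,cy,r,atz(im2[2],im2[3],cx,cy,.037))
s=load("scene0");c=s[0].astype(int); m=((c[...,0]-c[...,2])>60); m[:190]=0;m[220:]=0;m[:,:270]=0;m[:,300:]=0
P=cloud(s[1],s[2],s[3]); q=P[m]; print(np.median(q,0),(q.min(0)+q.max(0))/2)
E
python3 go.py .44 .059 .028 0
```

```text
366.0 233.5 84.59471893310547
[0.47117665 0.04487007 0.037     ] [0.44053369 0.12427774 0.3479037 ]
256.558837890625 249.2058868408203 9.029562950134277 [0.44048438 0.06088708 0.037     ]
[0.43443907 0.04729964 0.03492161] [ 0.22604632 -0.43333431  0.44979943]
t 1.83 p [0.4397 0.0599 0.22  ] ang 0.002 F [ 0.2  0.7 -0.3] op 0.997 q [-0.09 -0.22  2.15  0.    1.22 -0.1 ]
inc [-0.001 -0.     0.002] [-0.1   0.05 19.2 ] rows>= 4.6
```

```bash
python3 - <<'E'
from h import *
im,d,K,T=load("w2")
c=im.astype(int); m=((c[...,0]-c[...,2])>60)&(c[...,0]>120)&(c[...,0]-c[...,1]>30); m[300:]=0;m[:,:270]=0;m[:,380:]=0
v,u=np.nonzero(m); (cx,cy),r=cv2.minEnclosingCircle(np.c_[u,v].astype(np.float32)); print(cx,cy,r)
print(atz(K,T,cx,cy,.03))
E
python3 go.py .44 .062 .028 0;python3 go.py .44 .062 .028 0
```

```text
326.83251953125 209.7031707763672 38.890777587890625
[0.44117199 0.06205962 0.03      ]
t 1.83 p [0.4397 0.0599 0.22  ] ang 0.002 F [ 0.2  0.7 -0.3] op 0.997 q [-0.09 -0.22  2.15  0.    1.22 -0.1 ]
inc [-0.001 -0.     0.002] [ 0.2   0.05 19.2 ] rows>= 4.6
t 1.83 p [0.4397 0.0599 0.22  ] ang 0.002 F [ 0.2  0.7 -0.3] op 0.997 q [-0.09 -0.22  2.15  0.    1.22 -0.1 ]
inc [-0.001 -0.     0.002] [ 0.2   0.05 19.2 ] rows>= 4.6
```

servo_tool(
  increments="0 0 0 0.1 0.1 3 8.54;0 0 0 0.1 0.1 6 8.54;0 0 0 0.1 0.1 9 8.54;0 0 0 0.1 0.1 12 8.54;0 0 0 0.1 0.1 15 8.54;0 0 0 0.1 0.1 17 8.54;0 0 0 0.1 0.1 18.5 8.54;0 0 0 0.1 0.1 19.2 8.54;0 0 0 0.1 0.1 19.2 8.54;0 0 0 0.1 0.1 19.2 6.5",
)

```text
time: 2.67
eef_pos: [0.4407, 0.0624, 0.0287]
tcp_rot: [0.705, 0.709, 0.0, 0.0]
contact_force: [0.7, -1.3, 0.4]
opening: 0.887
```

servo_tool(
  increments="0 0 0 0 0 0 5.2;0 0 0 0 0 0 5.2;0 0 0 0 0 0 5.2;0 0 0 0 0 0 5.2;0 0 0 0 0 0 5.2;0 0 0 0 0 0 5.2;0 0 0 0 0 0 5.2",
  grip_force=35,
)

```text
time: 3.25
eef_pos: [0.4422, 0.0618, 0.03]
tcp_rot: [0.705, 0.709, 0.001, 0.001]
contact_force: [-2.1, 1.7, 6.2]
opening: 0.692
```

```bash
python3 go.py .416 .322 .2 0
```

```text
t 3.25 p [0.4422 0.0618 0.03  ] ang 0.005 F [-2.1  1.7  6.2] op 0.692 q [-0.09  0.09  2.26  0.    0.79 -0.09]
inc [ 0.003 -0.     0.005] [ 26.03  -2.44 -17.  ] rows>= 7.5
```

servo_tool(
  increments="0 0 0 0 0 -1.5 5.2;0 0 0 0 0 -4 5.2;0 0 0 0 0 -7.5 5.2;0 0 0 0 0 -11 5.2;0 0 0 0 0 -14.5 5.2;0 0 0 0 0 -17 5.2;0 0 0 2 -0.2 -17 5.2;0 0 0 5 -0.5 -17 5.2;0 0 0 8 -0.7 -17 5.2;0 0 0 11 -1 -17 5.2",
)

```text
time: 4.08
eef_pos: [0.4299, 0.1725, 0.1987]
tcp_rot: [0.706, 0.708, 0.0, 0.0]
contact_force: [-0.3, 0.9, -1.1]
opening: 0.691
```

servo_tool(
  increments="0 0 0 3 -0.3 0 5.2;0 0 0 6 -0.5 0 5.2;0 0 0 9 -0.8 0 5.2;0 0 0 11 -1 0 5.2;0 0 0 11 -1 0 5.2;0 0 0 11 -1 0 5.2",
)

```text
time: 4.58
eef_pos: [0.4191, 0.2821, 0.1981]
tcp_rot: [0.705, 0.71, -0.0, 0.0]
contact_force: [0.7, -0.4, -0.6]
opening: 0.692
```

```bash
python3 go.py .416 .322 .2 0;python3 look.py wrist w3
```

```text
t 4.58 p [0.4191 0.2821 0.1981] ang 0.007 F [ 0.7 -0.4 -0.6] op 0.692 q [ 0.39 -0.05  2.03 -0.    1.16  0.38]
inc [-0.     0.001  0.007] [ 4.   -0.28 -0.19] rows>= 1.0
```

View pics/w3.png

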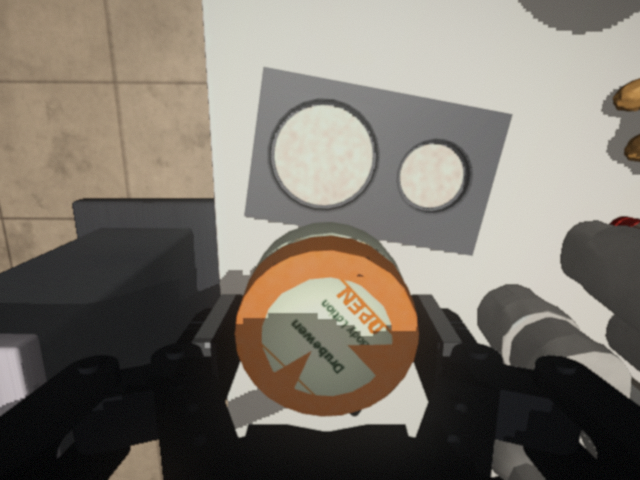

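The pot is held level with its lid centred at about (328,326). The facial tray's large well is at (323,154) and the small one at (433,176), corners (264,67), (512,114), (472,255), (246,215).

Run:
```python
from h import *
im,d,K,T=load("w3");t=load("top0")
for n,u,v,tu,tv in (("L",323,154,174.4,255.8),("S",433,176,180.3,229.8)): print(n,atz(K,T,u,v,.014),tri([(K,T,u,v),(t[2],t[3],tu,tv)]))
c=np.array([atz(K,T,u,v,.014)[:2] for u,v in ((264,67),(512,114),(472,255),(246,215))]);print(c.round(4),c.mean(0))
e=c[1]-c[0]+c[2]-c[3];e/=np.linalg.norm(e);print("yaw",np.arctan2(e[1],e[0]),"L",c.mean(0)-.038*e,"S",c.mean(0)+.046*e)
P=cloud(d,K,T);print("pot top",P[320:340,320:335].reshape(-1,3).mean(0),"lid edges",P[326,240],P[326,412],P[250,328],P[405,328],"floor",P[154,323],"rim",P[200,400])
```

```text
L [0.4169489 0.3279032 0.014    ] [ 0.41702141  0.32677716 -0.00316843]
S [0.49857877 0.31240802 0.014     ] [0.50107513 0.31076973 0.00162466]
[[0.3758 0.3869]
 [0.5518 0.3568]
 [0.5335 0.2513]
 [0.3587 0.2821]] [0.45492624 0.31925182]
yaw -0.17174301719397378 L [0.41748528 0.32574602] S [0.5002495  0.31139042]
pot top [0.41962856 0.28621065 0.20669901] lid edges [0.39214359 0.28659794 0.20540538] [0.44624643 0.28748006 0.20653456] [0.41976793 0.31162562 0.20476065] [0.42016994 0.25729128 0.20479095] floor [0.41688258 0.32722534 0.00335921] rim [0.47519369 0.29415377 0.01322157]
```

servo_tool(
  increments="0 0 0 2 -0.1 0 5.2;0 0 0 4.1 -0.2 0 5.2;0 0 0 4.1 -0.2 3 5.2;0 0 0 4.1 -0.2 6.5 5.2;0 0 0 4.1 -0.2 10 5.2;0 0 0 4.1 -0.2 13 5.2;0 0 0 4.1 -0.2 15 5.2;0 0 0 4.1 -0.2 15.8 5.2;0 0 0 4.1 -0.2 16.2 5.2;0 0 0 4.1 -0.2 16.4 5.2",
)

```text
time: 5.47
eef_pos: [0.4181, 0.3221, 0.0347]
tcp_rot: [0.706, 0.708, 0.0, 0.0]
contact_force: [0.6, 0.0, -0.1]
opening: 0.69
```

servo_tool(
  increments="0 0 0 0 0 0 5.2;0 0 0 0 0 0 5.2",
)

```text
time: 5.63
eef_pos: [0.4188, 0.323, 0.0361]
tcp_rot: [0.705, 0.709, 0.002, 0.001]
contact_force: [-0.3, -0.5, 0.1]
opening: 0.688
```

```bash
python3 go.py .417 .323 .034 0
```

```text
t 5.63 p [0.4188 0.323  0.0361] ang 0.005 F [-0.3 -0.5  0.1] op 0.688 q [ 0.47  0.24  2.06 -0.    0.83  0.46]
inc [ 0.003 -0.001  0.005] [-0.   -0.18  0.2 ] rows>= 0.1
```

servo_tool(
  increments="0 0 0 0 0 0.1 5.2;0 0 0 0 0 0.2 5.2;0 0 0 0 0 0.2 5.2;0 0 0 0 0 0.2 6.2;0 0 0 0 0 0.2 6.8;0 0 0 0 0 0.2 7.4;0 0 0 0 0 0.2 7.8;0 0 0 0 0 0.2 7.8;0 0 0 0 0 0.2 7.8;0 0 0 0 0 -1 7.8",
)

```text
time: 6.47
eef_pos: [0.4156, 0.3216, 0.0423]
tcp_rot: [0.705, 0.709, -0.003, -0.001]
contact_force: [-1.4, -0.3, -0.2]
opening: 0.914
```

servo_tool(
  increments="0 0 0 0 0 -3 7.8;0 0 0 0 0 -6 7.8;0 0 0 0 0 -9 7.8;0 0 0 0 0 -12 7.8;0 0 0 0 0 -15.5 8.54;0 0 0 -3 0 -15.5 8.54;0 0 0 -5 0 -15.5 8.54;0 0 0 -5 0 -15.5 8.54;0 0 0 -5 0 -15.5 8.54",
)

```text
time: 7.22
eef_pos: [0.4177, 0.2722, 0.2001]
tcp_rot: [0.706, 0.708, 0.001, 0.0]
contact_force: [0.1, 0.6, 0.4]
opening: 1.0
```

```bash
python3 look.py wrist w4;python3 go.py .431 -.062 .2 -1.571
```

```text
t 7.27 p [0.4176 0.2727 0.1998] ang 0.004 F [-0.3  0.5 -0. ] op 0.999 q [ 0.37 -0.06  2.05  0.    1.16  0.37]
inc [-0.000e+00 -1.000e-03  1.575e+00] [-33.48   1.2   -0.04] rows>= 12.6
```

View pics/w4.png

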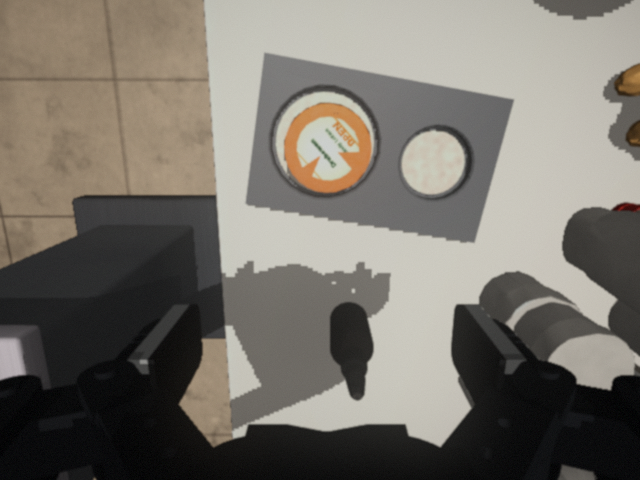

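The pot sits in the large well, lid centre (328,148) against well centre (326,140). I'll check its depth position, then go to the roll.

Run:
```python
from h import *
im,d,K,T=load("w4"); P=cloud(d,K,T)
c=im.astype(int); m=((c[...,0]-c[...,2])>60)&(c[...,0]-c[...,1]>30); m[300:]=0;m[:,:270]=0;m[:,380:]=0
v,u=np.nonzero(m); (cx,cy),r=cv2.minEnclosingCircle(np.c_[u,v].astype(np.float32)); print(cx,cy,r)
p=atz(K,T,cx,cy,.038); w=atz(K,T,326,140.5,.014)
cc=np.array([atz(K,T,u,v,.014)[:2] for u,v in ((265,53),(513,99),(474,242),(247,204))]);e=cc[1]-cc[0]+cc[2]-cc[3];e/=np.linalg.norm(e);L=cc.mean(0)-.038*e
print("pot",p,P[m].mean(0),"well",w,"from corners",L, "err tray",(p[:2]-L)@e,(p[:2]-L)@[-e[1],e[0]])
```

```text
327.0 147.5 45.047298431396484
pot [0.41879641 0.32406998 0.038     ] [0.41996636 0.3238746  0.04225801] well [0.41815401 0.32793128 0.014     ] from corners [0.41730283 0.32534159] err tray 0.0016849753775652185 -0.0010042929168924855
```

servo_tool(
  increments="0 0 0.11 -2.4 0.1 0 8.54;0 0 0.22 -4.8 0.2 0 8.54;0 0 0.33 -7.2 0.3 0 8.54;0 0 0.44 -9.6 0.3 0 8.54;0 0 0.55 -12 0.4 0 8.54;0 0 0.66 -14.4 0.5 0 8.54;0 0 0.77 -16.8 0.6 0 8.54;0 0 0.88 -19.2 0.7 0 8.54;0 0 0.99 -21.6 0.8 0 8.54;0 0 1.1 -24 0.9 0 8.54",
)

```text
time: 8.1
eef_pos: [0.428, 0.0323, 0.1993]
tcp_rot: [0.972, 0.234, -0.0, -0.0]
contact_force: [1.0, -0.6, -0.1]
opening: 1.003
```

```bash
python3 go.py .431 -.062 .16 -1.571
```

```text
t 8.1 p [0.428  0.0323 0.1993] ang -1.099 F [ 1.  -0.6 -0.1] op 1.003 q [-0.16 -0.24  2.2   0.    1.18  0.94]
inc [-0.     0.     0.472] [-4.01  8.54  3.93] rows>= 3.8
```

servo_tool(
  increments="0 0 0.1 -0.8 1.7 0 8.54;0 0 0.2 -1.6 3.4 0 8.54;0 0 0.3 -2.5 5.2 0 8.54;0 0 0.4 -3.3 7 0 8.54;0 0 0.47 -4 8.5 0 8.54;0 0 0.47 -4 8.5 0 8.54;0 0 0.47 -4 8.5 0 8.54",
)

```text
time: 8.68
eef_pos: [0.4315, -0.061, 0.1992]
tcp_rot: [1.0, 0.003, -0.0, -0.0]
contact_force: [0.7, 0.1, 0.2]
opening: 1.0
```

```bash
python3 look.py wrist w5;python3 go.py .431 -.062 .04 -1.571
```

```text
t 8.73 p [ 0.4314 -0.0606  0.1991] ang -1.564 F [-0.1 -0.8  0.6] op 1.001 q [-0.37 -0.22  2.18  0.    1.18  1.19]
inc [-0.001  0.001  0.007] [-0.03  0.16 15.91] rows>= 3.8
```

View pics/w5.png

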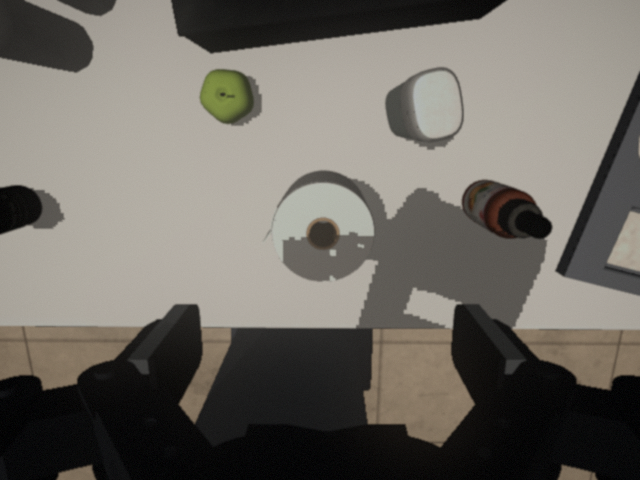

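The roll's core hole is at (322,234), centred between the fingers (~327). The cartridge top is at about (437,103) and the oil bulb at about (533,222).

Run:
```python
from h import *
im,d,K,T=load("w5"); P=cloud(d,K,T);t=load("top0")
print("roll",atz(K,T,322,234,.07),atz(K,T,323.5,231.5,.07),"tri",tri([(K,T,322,234),(t[2],t[3],295.5,252)]))
q=P[60:150,380:470].reshape(-1,3);q=q[(q[:,2]>.085)];print("cart",len(q),q[:,2].max(),cv2.minAreaRect((q[:,:2]*1000).astype(np.float32)))
q=P[60:150,380:470].reshape(-1,3);q=q[(q[:,2]>.02)];print("cart all",len(q),cv2.minAreaRect((q[:,:2]*1000).astype(np.float32)))
q=P[170:245,455:560].reshape(-1,3)
for a,b in ((.02,.055),(.09,.2)):
    g=q[(q[:,2]>a)&(q[:,2]<b)];print("oil",len(g),cv2.minEnclosingCircle((g[:,:2]*1000).astype(np.float32)),g[:,2].max())
```

```text
roll [ 0.43265664 -0.05899529  0.07      ] [ 0.43429326 -0.05993991  0.07      ] tri [ 0.43200316 -0.06032503  0.06695796]
cart 3697 0.3269732404340936 ((504.3979187011719, -98.08395385742188), (37.4445915222168, 73.90180206298828), 13.787440299987793)
cart all 4551 ((504.3979187011719, -98.08395385742188), (37.4445915222168, 73.90180206298828), 13.787440299987793)
oil 949 ((443.99102783203125, -182.04193115234375), 16.75321388244629) 0.05498778268059311
oil 483 ((443.29925537109375, -183.86019897460938), 6.94245719909668) 0.10216519462261277
```

servo_tool(
  increments="0 0 0 0.1 0 3 8.54;0 0 0 0.1 0 6 8.54;0 0 0 0.1 0 9 8.54;0 0 0 0.1 0 11.5 8.54;0 0 0 0.1 0 13.5 8.54;0 0 0 0.1 0 15 8.54;0 0 0 0.1 0 15.8 8.54;0 0 0 0.1 0 15.8 8.54;0 0 0 0.1 0 15.8 7.2;0 0 0 0.1 0 15.8 6",
)

```text
time: 9.57
eef_pos: [0.4334, -0.0611, 0.0427]
tcp_rot: [1.0, 0.003, 0.001, 0.0]
contact_force: [0.2, 0.8, 0.5]
opening: 0.773
```

servo_tool(
  increments="0 0 0 0 0 0 5.8;0 0 0 0 0 0 5.8;0 0 0 0 0 0 5.8;0 0 0 0 0 0 5.8;0 0 0 0 0 -0.3 5.8;0 0 0 0 0 -1.5 5.8;0 0 0 0 0 -4 5.8;0 0 0 0 0 -7 5.8;0 0 0 0 0 -10.5 5.8;0 0 0 0 0 -14 5.8",
)

```text
time: 10.4
eef_pos: [0.4309, -0.0609, 0.1817]
tcp_rot: [1.0, 0.003, -0.001, -0.0]
contact_force: [0.5, -0.1, -0.9]
opening: 0.778
```

```bash
python3 go.py .43 -.29 .2 -1.571
```

```text
t 10.4 p [ 0.4309 -0.0609  0.1817] ang -1.565 F [ 0.5 -0.1 -0.9] op 0.778 q [-0.37 -0.2   2.2  -0.    1.14  1.19]
inc [-0.001  0.003  0.006] [-0.23 22.91 -1.84] rows>= 5.5
```

servo_tool(
  increments="0 0 0 0 2 0 5.8;0 0 0 0 5 0 5.8;0 0 0 0 8 0 5.8;0 0 0 0 11 0 5.8;0 0 0 0 14 0 5.8;0 0 0 0 17 0 5.8;0 0 0 0 20 0 5.8;0 0 0 0 22 0 5.8;0 0 0 0 22 0 5.8;0 0 0 0 22 0 5.8",
)

```text
time: 11.23
eef_pos: [0.4328, -0.2817, 0.1806]
tcp_rot: [1.0, 0.002, -0.001, -0.001]
contact_force: [-0.2, 0.5, -1.2]
opening: 0.776
```

```bash
python3 look.py wrist w6;python3 go.py .49 -.3355 .18 -1.571
```

```text
t 11.28 p [ 0.4328 -0.2807  0.1805] ang -1.566 F [-0.5  0.8 -1. ] op 0.777 q [-0.77 -0.    2.02  0.    1.12  0.79]
inc [-0.002  0.002  0.005] [5.69 5.51 0.03] rows>= 1.9
```

View pics/w6.png

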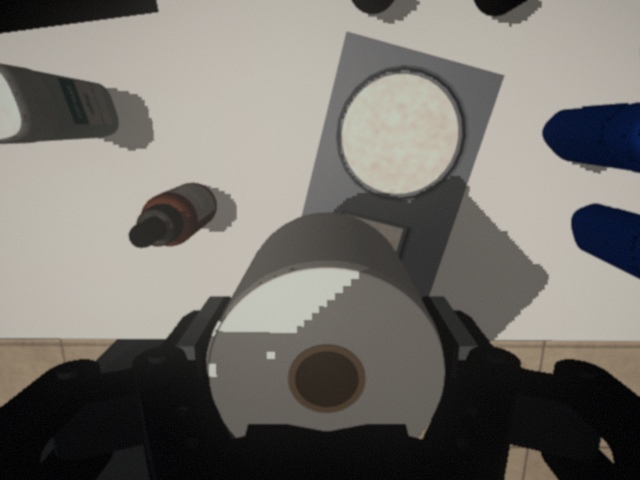

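The round well is at (402,133) and the held roll's hole at (327,378).

Run:
```python
from h import *
im,d,K,T=load("w6"); P=cloud(d,K,T)
print("well",atz(K,T,402,133,.014),"floor",P[133,402],"rim",P[180,320],"corners",atz(K,T,347,32,.014),atz(K,T,504,75,.014))
print("roll top",P[340,250],P[415,260],P[330,400]); z=P[340,250,2]
print("hole",atz(K,T,327,378,z))
```

```text
well [ 0.49541631 -0.33356822  0.014     ] floor [ 0.49525511 -0.33554315  0.00264531] rim [ 0.46335939 -0.27768874  0.01423217] corners [ 0.55809749 -0.29512387  0.014     ] [ 0.53255488 -0.39878127  0.014     ]
roll top [ 0.44461969 -0.26206737  0.20769082] [ 0.42111547 -0.2637914   0.20750682] [ 0.44719907 -0.30207149  0.20674411]
hole [ 0.43316593 -0.28262372  0.20769082]
```

servo_tool(
  increments="0 0 0 2.2 1.9 0 5.8;0 0 0 4.4 3.8 0 5.8;0 0 0 6 5.3 0 5.8;0 0 0 6 5.3 2.5 5.8;0 0 0 6 5.3 5.5 5.8;0 0 0 6 5.3 8.5 5.8;0 0 0 6 5.3 11 5.8;0 0 0 6 5.3 12.5 5.8;0 0 0 6 5.3 13.2 5.8;0 0 0 6 5.3 13.2 5.8",
)

```text
time: 12.12
eef_pos: [0.4932, -0.3317, 0.0484]
tcp_rot: [1.0, 0.004, -0.001, -0.001]
contact_force: [-0.7, -0.7, -0.7]
opening: 0.773
```

```bash
python3 go.py .4935 -.3345 .0455 -1.571
```

```text
t 12.12 p [ 0.4932 -0.3317  0.0484] ang -1.563 F [-0.7 -0.7 -0.7] op 0.773 q [-0.76  0.35  1.89  0.    0.9   0.8 ]
inc [-0.003  0.003  0.008] [0.03 0.28 0.29] rows>= 0.1
```

servo_tool(
  increments="0 0 0 0 0.1 0.1 5.8;0 0 0 0 0.1 0.3 5.8;0 0 0 0 0.1 0.3 5.8;0 0 0 0 0.1 0.3 6.8;0 0 0 0 0.1 0.3 7.4;0 0 0 0 0.1 0.3 8;0 0 0 0 0.1 0.3 8.2;0 0 0 0 0.1 0.3 8.2;0 0 0 0 0.1 0.3 8.2;0 0 0 0 0.1 -1 8.2",
)

```text
time: 12.95
eef_pos: [0.4922, -0.3334, 0.0569]
tcp_rot: [1.0, 0.003, -0.002, -0.002]
contact_force: [-0.8, 0.3, -0.4]
opening: 0.959
```

servo_tool(
  increments="0 0 0 0 0 -2.5 8.2;0 0 0 0 0 -5 8.2;0 0 0 0 0 -8 8.2;0 0 0 0 0 -11 8.54;0 0 0 0 0 -14 8.54;0 0 0 -3 0 -14 8.54;0 0 0 -6 0 -14 8.54;0 0 0 -8 0 -14 8.54;0 0 0 -8 0 -14 8.54;0 0 0 -8 0 -14 8.54",
)

```text
time: 13.78
eef_pos: [0.4135, -0.3355, 0.2004]
tcp_rot: [1.0, 0.002, 0.001, 0.001]
contact_force: [0.0, -0.1, 0.5]
opening: 0.999
```

```bash
python3 look.py wrist w7;python3 go.py .4415 -.185 .2 -1.571
```

```text
t 13.83 p [ 0.4141 -0.3356  0.2003] ang -1.566 F [ 0.4 -0.1  0.4] op 0.999 q [-0.87  0.01  1.97  0.    1.16  0.69]
inc [ 0.001 -0.001  0.005] [  2.81 -15.05   0.02] rows>= 3.7
```

View pics/w7.png

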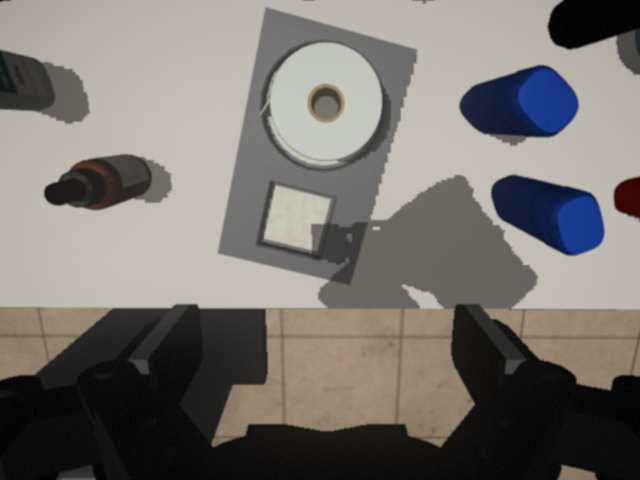

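The roll stands in the round well with its hole at (326,102). The square well is at (296,219), tray corners (266,8), (416,49), (351,284), (219,253). I'll check these.

Run:
```python
from h import *
im,d,K,T=load("w7"); P=cloud(d,K,T)
cc=np.array([atz(K,T,u,v,.014)[:2] for u,v in ((266,8),(416,49),(351,284),(219,253))]);e=cc[0]-cc[3]+cc[1]-cc[2];e/=np.linalg.norm(e);n=np.array([-e[1],e[0]]);c=cc.mean(0)
p=atz(K,T,326,102,.074)[:2]
print(cc.round(4),"c",c,"round",c+.036*e,"square",c-.05*e,"yaw",np.arctan2(e[1],e[0]))
print("roll",p,"tray",(p-c)@e,(p-c)@n,"top z",P[60:70,310:340,2].mean(),P[125:135,310:340,2].mean(),P[100:105,280:290,2].mean(),P[100:105,355:370,2].mean(),"square px",atz(K,T,296,219,.014))
```

```text
[[ 0.558  -0.2952]
 [ 0.5328 -0.3983]
 [ 0.3592 -0.3565]
 [ 0.3848 -0.2525]] c [ 0.45871178 -0.32561597] round [ 0.49368785 -0.33414093] square [ 0.41013392 -0.31377576] yaw -0.23907533625793223
roll [ 0.49428341 -0.33599107] tray 0.03701674210590137 -0.0016564882610845008 top z 0.07418232015917471 0.07496400897188268 0.07315987262824947 0.07325392457078445 square px [ 0.41223519 -0.31327653  0.014     ]
```

```bash
python3 go.py .49 -.1215 .2 -1.571
python3 - <<'E'
from h import *
im,d,K,T=load("w5"); P=cloud(d,K,T);q=P[60:150,380:470].reshape(-1,3)
for a,b in ((.085,.11),(.03,.11)):
  g=q[(q[:,2]>a)&(q[:,2]<b)];print(cv2.minAreaRect((g[:,:2]*1000).astype(np.float32)),np.median(g[:,2]))
E
```

```text
t 13.83 p [ 0.4141 -0.3356  0.2003] ang -1.566 F [ 0.4 -0.1  0.4] op 0.999 q [-0.87  0.01  1.97  0.    1.16  0.69]
inc [ 0.001 -0.001  0.005] [ 7.700e+00 -2.137e+01  2.000e-02] rows>= 5.4
((509.6301574707031, -119.53321075439453), (37.521995544433594, 29.6887264251709), 15.50322151184082) 0.09607257989805028
((509.65570068359375, -119.51006317138672), (37.4445915222168, 29.778236389160156), 13.787440299987793) 0.09573996662093681
```

servo_tool(
  increments="0 0 0 1.2 -3.5 0 8.54;0 0 0 2.4 -7 0 8.54;0 0 0 3.6 -10.5 0 8.54;0 0 0 4.8 -14 0 8.54;0 0 0 6 -17.5 0 8.54;0 0 0 7 -20 0 8.54;0 0 0 7.7 -21.4 0 8.54;0 0 0 7.7 -21.4 0 8.54;0 0 0 7.7 -21.4 0 8.54",
)

```text
time: 14.58
eef_pos: [0.4906, -0.12, 0.1996]
tcp_rot: [1.0, 0.004, 0.0, 0.0]
contact_force: [-0.1, -0.5, 0.4]
opening: 1.0
```

```bash
python3 look.py wrist w8;python3 go.py .49 -.1215 .2 -1.571
python3 - <<'E'
from h import *
im,d,K,T=load("w8"); P=cloud(d,K,T);q=P[:330].reshape(-1,3)
m=(abs(q[:,0]-.508)<.035)&(abs(q[:,1]+.121)<.035)
for a,b in ((.09,.11),(.03,.11)):
  g=q[m&(q[:,2]>a)&(q[:,2]<b)];print(len(g),cv2.minAreaRect((g[:,:2]*1000).astype(np.float32)),np.median(g[:,2]))
E
```

```text
t 14.63 p [ 0.4902 -0.1208  0.1995] ang -1.564 F [-0.6 -0.7 -0.7] op 1.001 q [-0.44 -0.05  2.03 -0.    1.16  1.12]
inc [ 0.    -0.     0.007] [-0.02  0.07 -0.05] rows>= 0.1
2877 ((509.79962158203125, -119.65167236328125), (37.516082763671875, 29.019439697265625), 12.927407264709473) 0.09600924135732304
3227 ((509.95758056640625, -119.61541748046875), (37.84019088745117, 29.019439697265625), 12.92740535736084) 0.09582430594341054
```

View pics/w8.png

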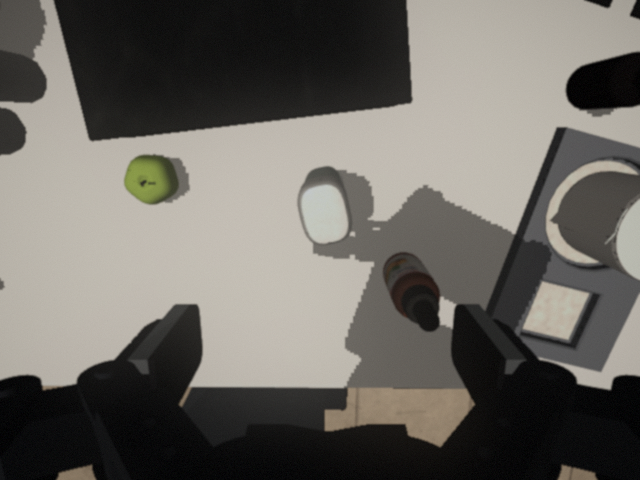

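The cartridge top is at (325,205), white over green, leaning about 13°. Triangulated, it is about 96 mm high. I'll turn the jaws to match.

```bash
python3 go.py .509 -.1205 .047 -1.344
```

```text
t 14.63 p [ 0.4902 -0.1208  0.1995] ang -1.564 F [-0.6 -0.7 -0.7] op 1.001 q [-0.44 -0.05  2.03 -0.    1.16  1.12]
inc [ 0.   -0.   -0.22] [ 1.88 -0.02 15.25] rows>= 3.7
```

servo_tool(
  increments="0 0 -0.11 0.9 0 0 8.54;0 0 -0.22 1.9 0 1 8.54;0 0 -0.22 1.9 0 4 8.54;0 0 -0.22 1.9 0 7 8.54;0 0 -0.22 1.9 0 10 8.54;0 0 -0.22 1.9 0 12.5 8.54;0 0 -0.22 1.9 0 14.5 8.54;0 0 -0.22 1.9 0 15.3 8.54;0 0 -0.22 1.9 0 15.3 7;0 0 -0.22 1.9 0 15.3 5",
)

```text
time: 15.47
eef_pos: [0.5089, -0.1217, 0.0468]
tcp_rot: [0.994, 0.112, 0.0, 0.0]
contact_force: [0.6, 0.2, 0.5]
opening: 0.75
```

servo_tool(
  increments="0 0 0 0 0 0 3.5;0 0 0 0 0 0 2.2;0 0 0 0 0 0 1.6;0 0 0 0 0 0 1.6;0 0 0 0 0 0 1.6;0 0 0 0 0 0 1.6;0 0 0 0 0 0 1.6;0 0 0 0 0 0 1.6",
)

```text
time: 16.13
eef_pos: [0.5096, -0.1212, 0.0478]
tcp_rot: [0.994, 0.113, 0.001, 0.001]
contact_force: [-1.1, 1.1, 6.5]
opening: 0.289
```

```bash
python3 go.py .41 -.314 .2 -1.344
```

```text
t 16.13 p [ 0.5096 -0.1212  0.0478] ang -1.345 F [-1.1  1.1  6.5] op 0.289 q [-0.43  0.21  2.07 -0.    0.86  0.92]
inc [ 0.001 -0.002 -0.001] [-14.    16.58 -15.22] rows>= 6.4
```

servo_tool(
  increments="0 0 0 0 0 -1 1.6;0 0 0 0 0 -3.5 1.6;0 0 0 0 0 -7 1.6;0 0 0 0 0 -10.5 1.6;0 0 0 0 0 -14 1.6;0 0 0 -1.5 1.5 -15 1.6;0 0 0 -3.5 4 -15 1.6;0 0 0 -5.5 6.5 -15 1.6;0 0 0 -7.5 9 -15 1.6;0 0 0 -9.5 11.5 -15 1.6",
)

```text
time: 16.97
eef_pos: [0.4406, -0.2547, 0.1965]
tcp_rot: [0.994, 0.113, -0.0, -0.0]
contact_force: [0.3, -0.6, -0.7]
opening: 0.288
```

servo_tool(
  increments="0 0 0 -1.5 1.5 0 1.6;0 0 0 -3 3 0 1.6;0 0 0 -4.5 5 0 1.6;0 0 0 -4.5 5 0 1.6;0 0 0 -4.5 5 0 1.6;0 0 0 -4.5 5 0 1.6",
)

```text
time: 17.47
eef_pos: [0.4089, -0.3123, 0.1961]
tcp_rot: [0.994, 0.113, -0.0, -0.001]
contact_force: [0.3, 0.2, -0.8]
opening: 0.286
```

```bash
python3 look.py wrist w9;python3 go.py .41 -.314 .051 -1.344
```

```text
t 17.52 p [ 0.4091 -0.312   0.1961] ang -1.344 F [-0.1  0.8 -1.7] op 0.286 q [-0.85 -0.02  2.01  0.    1.15  0.5 ]
inc [-0.001  0.    -0.   ] [ 0.04  0.23 14.51] rows>= 3.5
```

View pics/w9.png

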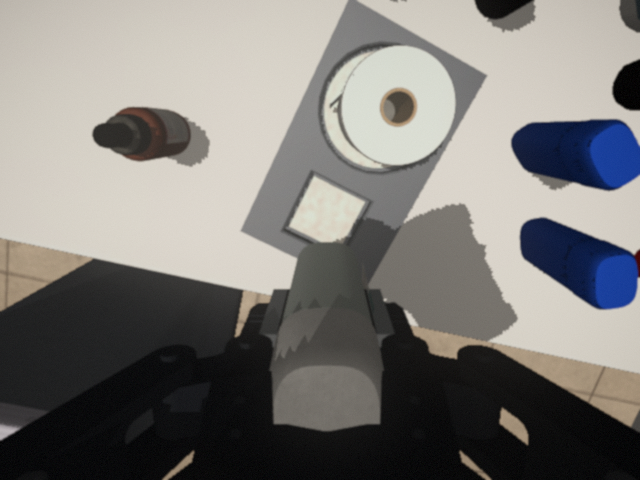

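Run:
```python
from h import *
im,d,K,T=load("w9"); P=cloud(d,K,T)
print("well",atz(K,T,326,209,.014)); q=P[360:430,275:380].reshape(-1,3); q=q[(q[:,2]>.235)&(q[:,2]<.27)]; print(cv2.minAreaRect((q[:,:2]*1000).astype(np.float32)),q[:,2].max())
for v in range(250,430,15): print(v,P[v,327].round(4))
```

```text
well [ 0.4157981  -0.31124663  0.014     ]
((418.4718322753906, -311.2774353027344), (17.273881912231445, 23.871780395507812), 13.819409370422363) 0.25652049990742287
250 [ 0.4276 -0.3091  0.1632]
265 [ 0.4272 -0.3092  0.1807]
280 [ 0.4273 -0.3092  0.1964]
295 [ 0.4276 -0.3091  0.2098]
310 [ 0.4276 -0.3091  0.22  ]
325 [ 0.4278 -0.309   0.2294]
340 [ 0.4277 -0.309   0.2367]
355 [ 0.4267 -0.3093  0.2416]
370 [ 0.425  -0.3097  0.2447]
385 [ 0.4211 -0.3105  0.2442]
400 [ 0.4182 -0.3112  0.2454]
415 [ 0.4136 -0.3123  0.2442]
```

servo_tool(
  increments="0 0 0 0.2 0.1 0 1.6;0 0 0 0.2 0.1 2.5 1.6;0 0 0 0.2 0.1 5.5 1.6;0 0 0 0.2 0.1 8.5 1.6;0 0 0 0.2 0.1 11 1.6;0 0 0 0.2 0.1 12.8 1.6;0 0 0 0.2 0.1 13.8 1.6;0 0 0 0.2 0.1 14.2 1.6;0 0 0 0.2 0.1 14.2 1.6",
)

```text
time: 18.27
eef_pos: [0.4114, -0.3128, 0.0538]
tcp_rot: [0.994, 0.113, -0.0, -0.001]
contact_force: [-0.2, 0.3, -1.0]
opening: 0.286
```

```bash
python3 go.py .411 -.3128 .051 -1.344
```

```text
t 18.27 p [ 0.4114 -0.3128  0.0538] ang -1.344 F [-0.2  0.3 -1. ] op 0.286 q [-0.85  0.19  2.08  0.    0.87  0.5 ]
inc [-0.001  0.001 -0.   ] [-0.04 -0.01  0.28] rows>= 0.1
```

servo_tool(
  increments="0 0 0 0 0 0.1 1.6;0 0 0 0 0 0.2 1.6;0 0 0 0 0 0.25 1.6;0 0 0 0 0 0.25 1.6;0 0 0 0 0 0.25 2.6;0 0 0 0 0 0.25 3.4;0 0 0 0 0 0.25 4.2;0 0 0 0 0 0.25 5.2;0 0 0 0 0 0.25 6.2;0 0 0 0 0 0.25 6.6",
)

```text
time: 19.1
eef_pos: [0.4113, -0.3135, 0.0519]
tcp_rot: [0.994, 0.113, 0.0, 0.0]
contact_force: [-0.3, -0.0, -0.2]
opening: 0.773
```

```bash
python3 go.py .411 -.3128 .2 -1.344
```

```text
t 19.1 p [ 0.4113 -0.3135  0.0519] ang -1.345 F [-0.3 -0.  -0.2] op 0.773 q [-0.85  0.19  2.08 -0.    0.86  0.5 ]
inc [ 0.    -0.    -0.001] [-1.000e-02 -7.000e-02 -1.481e+01] rows>= 3.6
```

```bash
python3 go.py .411 -.3128 .2 -1.344
```

```text
t 19.1 p [ 0.4113 -0.3135  0.0519] ang -1.345 F [-0.3 -0.  -0.2] op 0.773 q [-0.85  0.19  2.08 -0.    0.86  0.5 ]
inc [ 0.    -0.    -0.001] [-1.000e-02 -7.000e-02 -1.481e+01] rows>= 3.6
```

The state hasn't changed and the cartridge is released. I'll rise straight up, then move toward the oil bottle.

servo_tool(
  increments="0 0 0 0 0 -1 6.6;0 0 0 0 0 -3 6.6;0 0 0 0 0 -6 6.6;0 0 0 0 0 -9.5 6.6;0 0 0 0 0 -13 6.6;0 0 0 0 0 -15 7;0 0 0 0 0 -15 7;0 0 0 0 0 -15 7",
)

```text
time: 19.77
eef_pos: [0.4119, -0.3141, 0.2041]
tcp_rot: [0.994, 0.113, 0.001, 0.002]
contact_force: [0.1, 0.2, -1.3]
opening: 0.818
```

```bash
python3 look.py wrist w10;python3 go.py .43 -.186 .2 0
```

```text
t 19.82 p [ 0.4111 -0.3132  0.202 ] ang -1.345 F [-0.7 -0.2 -0.2] op 0.817 q [-0.85 -0.02  2.   -0.    1.16  0.5 ]
inc [ 0.     0.    -1.345] [  4.69 -11.98   0.2 ] rows>= 10.8
```

View pics/w10.png

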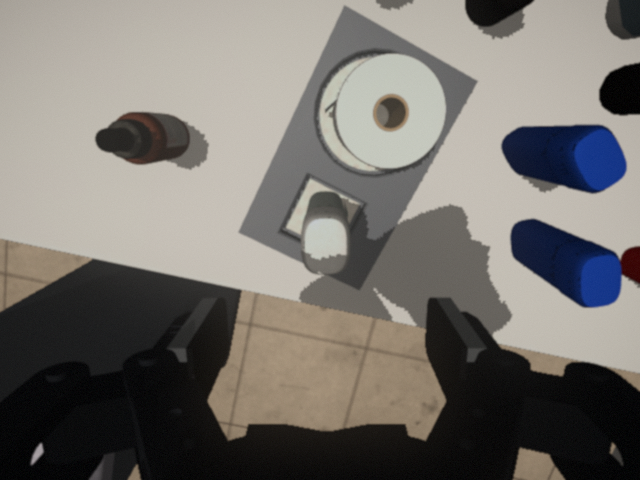

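The cartridge stands in the square well with its top at (327,240), and the roll's hole is at (391,112). I'll check both.

Run:
```python
from h import *
im,d,K,T=load("w10"); P=cloud(d,K,T)
cc=np.array([atz(K,T,u,v,.014)[:2] for u,v in ((345,6),(477,80),(360,290),(240,232))]);e=cc[0]-cc[3]+cc[1]-cc[2];e/=np.linalg.norm(e);n=np.array([-e[1],e[0]]);c=cc.mean(0)
q=P[185:280,295:360].reshape(-1,3);g=q[(q[:,2]>.03)&(q[:,2]<.13)];r=cv2.minAreaRect((g[:,:2]*1000).astype(np.float32));p=np.array(r[0])/1000
print(r,g[:,2].max(),"cart in tray",(p-c)@e,(p-c)@n)
for a in (.03,.05,.07,.09): h=g[(g[:,2]>a)&(g[:,2]<a+.02)]; print(a,len(h),h[:,0].max() if len(h) else 0)
p=atz(K,T,391,112,.074)[:2];print("roll",(p-c)@e,(p-c)@n)
```

```text
((412.5081787109375, -314.8258056640625), (37.76873016357422, 28.985807418823242), 11.608321189880371) 0.10246977538275258 cart in tray -0.04751299693300542 -0.0005215432815730271
0.03 171 0.4311146773496417
0.05 185 0.43129221834144577
0.07 218 0.4317546099907017
0.09 2776 0.43164708955004527
roll 0.036716702764656724 -0.0015040905600532852
```

Both are centred. Next is the oil bottle.

servo_tool(
  increments="0 0 -0.12 0.4 -1.2 0 8;0 0 -0.24 0.9 -2.4 0 8.54;0 0 -0.36 1.4 -3.6 0 8.54;0 0 -0.48 1.9 -4.8 0 8.54;0 0 -0.6 2.4 -6 0 8.54;0 0 -0.72 2.9 -7.2 0 8.54;0 0 -0.84 3.4 -8.4 0 8.54;0 0 -0.96 3.9 -9.6 0 8.54;0 0 -1.08 4.4 -10.8 0 8.54;0 0 -1.2 4.7 -12 0 8.54",
)

```text
time: 20.65
eef_pos: [0.4292, -0.1845, 0.1994]
tcp_rot: [0.755, 0.656, -0.0, -0.002]
contact_force: [-0.6, 0.1, -0.1]
opening: 1.0
```

servo_tool(
  increments="0 0 -0.1 0 0 0 8.54;0 0 -0.145 0 0 0 8.54;0 0 -0.145 0 0 0 8.54;0 0 -0.145 0 0 0 8.54",
)

```text
time: 20.98
eef_pos: [0.4293, -0.1854, 0.2]
tcp_rot: [0.708, 0.707, -0.0, -0.002]
contact_force: [0.6, 0.2, 0.3]
opening: 1.004
```

```bash
python3 look.py wrist w11;python3 go.py .442 -.186 .05 0
python3 - <<'E'
from h import *
im,d,K,T=load("w11"); P=cloud(d,K,T);q=P[:300].reshape(-1,3)
m=(abs(q[:,0]-.442)<.035)&(abs(q[:,1]+.185)<.035)
for a,b in ((.02,.055),(.09,.11)):
    g=q[m&(q[:,2]>a)&(q[:,2]<b)];print("oil",len(g),cv2.minEnclosingCircle((g[:,:2]*1000).astype(np.float32)) if len(g) else 0)
E
```

```text
t 21.03 p [ 0.4295 -0.1856  0.2004] ang -0.001 F [-0.1  0.1 -0.8] op 0.996 q [-0.63 -0.14  2.11 -0.    1.17 -0.62]
inc [-0.002 -0.002 -0.001] [-0.07  1.28 15.04] rows>= 3.6
oil 372 ((442.5194091796875, -178.8424072265625), 15.553442001342773)
oil 419 ((443.2770690917969, -183.8502197265625), 6.693324565887451)
```

View pics/w11.png

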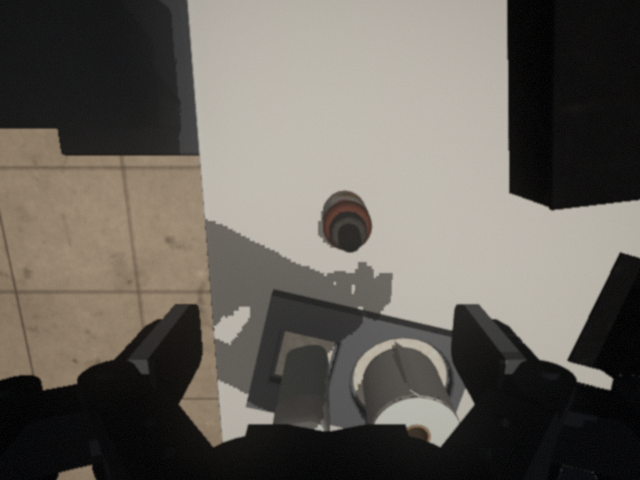

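The amber bottle is at (347,225), and the jaws need about 1.3 cm in +x. Nothing else is in the jaws' path.

servo_tool(
  increments="0 0 0 0 1.3 0 8.54;0 0 0 0 1.3 2 8.54;0 0 0 0 1.3 5 8.54;0 0 0 0 1.3 8 8.54;0 0 0 0 1.3 11 8.54;0 0 0 0 1.3 13.5 8.54;0 0 0 0 1.3 14.8 8.54;0 0 0 0 1.3 15 8.54;0 0 0 0 1.3 15 7;0 0 0 0 1.3 15 5.5",
)

```text
time: 21.87
eef_pos: [0.4437, -0.1864, 0.0525]
tcp_rot: [0.707, 0.707, 0.0, 0.001]
contact_force: [0.1, -0.8, 1.0]
opening: 0.75
```

servo_tool(
  increments="0 0 0 0 0 0 4.2;0 0 0 0 0 0 3.4;0 0 0 0 0 0 2.8;0 0 0 0 0 0 2.4;0 0 0 0 0 0 2.2;0 0 0 0 0 0 2;0 0 0 0 0 0 2;0 0 0 0 0 0 2",
)

```text
time: 22.53
eef_pos: [0.4439, -0.1866, 0.0533]
tcp_rot: [0.707, 0.707, 0.0, 0.001]
contact_force: [-2.1, 0.3, 5.7]
opening: 0.364
```

```bash
python3 go.py .442 .0 .22 0; python3 look.py wrist w12
```

```text
t 22.53 p [ 0.4439 -0.1866  0.0533] ang 0.0 F [-2.1  0.3  5.7] op 0.364 q [-0.61  0.12  2.17 -0.    0.85 -0.61]
inc [0.001 0.001 0.   ] [ 18.64  -0.17 -16.7 ] rows>= 6.0
```

View pics/w12.png

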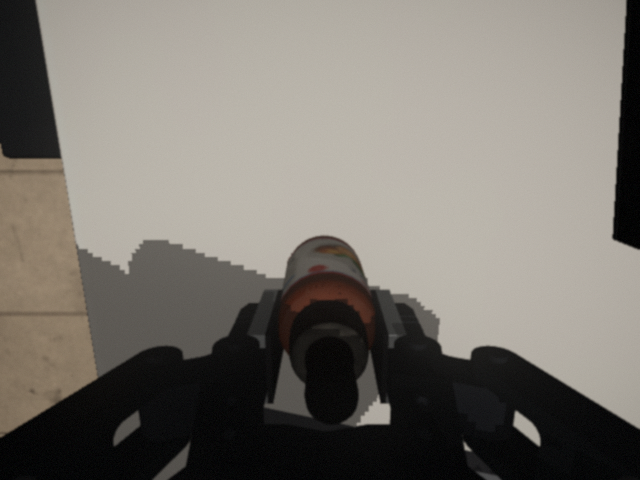

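The glass is held at about 31–33 mm opening. I'll lift and carry it to the small well.

servo_tool(
  increments="0 0 0 0 0 -1 2;0 0 0 0 0 -3.5 2;0 0 0 0 0 -7 2;0 0 0 0 0 -10.5 2;0 0 0 0 0 -14 2;0 0 0 1.5 0 -16.5 2;0 0 0 4 0.2 -17 2;0 0 0 7 0.4 -17 2;0 0 0 10 0.6 -17 2;0 0 0 13 0.8 -17 2",
)

```text
time: 23.42
eef_pos: [0.4509, -0.0547, 0.2226]
tcp_rot: [0.707, 0.707, 0.0, 0.001]
contact_force: [0.7, -0.3, -0.8]
opening: 0.361
```

servo_tool(
  increments="0 0 0 3 0.3 0 2;0 0 0 6 0.6 0 2;0 0 0 9 0.9 0 2;0 0 0 12 1.2 0 2;0 0 0 15 1.5 0 2;0 0 0 18 1.8 0 2;0 0 0 21 2.1 0 2;0 0 0 24 2.4 0 2;0 0 0 27 2.7 0 2;0 0 0 30 3 0 2",
)

```text
time: 24.25
eef_pos: [0.4807, 0.2457, 0.2222]
tcp_rot: [0.707, 0.707, 0.0, -0.0]
contact_force: [0.7, -0.8, -1.5]
opening: 0.366
```

servo_tool(
  increments="0 0 0 1.5 0.5 0 2;0 0 0 2 1 0 2;0 0 0 2 1 0 2;0 0 0 2 1 0 2",
)

```text
time: 24.58
eef_pos: [0.4911, 0.2635, 0.2217]
tcp_rot: [0.707, 0.707, -0.0, 0.0]
contact_force: [-0.5, -0.7, -0.4]
opening: 0.362
```

```bash
python3 look.py wrist w13;python3 go.py .5 .3085 .057 0
```

```text
t 24.63 p [0.491  0.2631 0.2217] ang -0.001 F [-0.2 -0.3  0.3] op 0.366 q [ 0.31  0.05  1.89 -0.    1.2   0.31]
inc [-0.001  0.001 -0.001] [ 4.55  0.9  16.47] rows>= 4.1
```

View pics/w13.png

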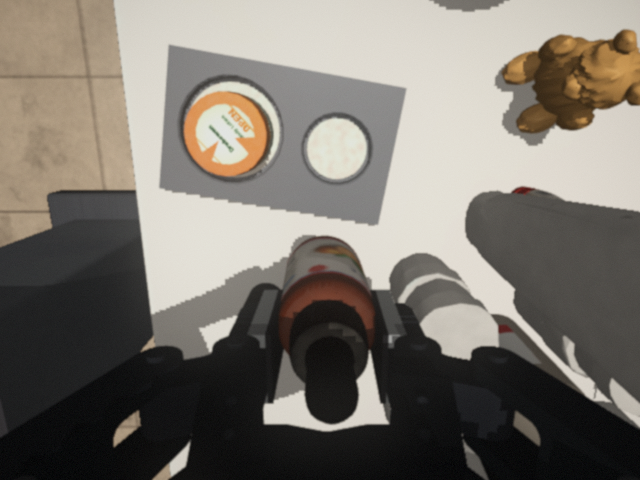

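Run:
```python
from h import *
im,d,K,T=load("w13"); P=cloud(d,K,T);P[300:,260:390]=0
print("small",atz(K,T,337,147,.014),P[147,337],"cap",P[330:345,300:330].mean((0,1)))
cc=np.array([atz(K,T,u,v,.014)[:2] for u,v in ((170,45),(406,88),(378,224),(160,187))]);e=cc[1]-cc[0]+cc[2]-cc[3];e/=np.linalg.norm(e);print("S",cc.mean(0)+.046*e,"L",cc.mean(0)-.038*e)
for v in (245,260,275,290,300): print(v,P[v,326].round(4) if v<300 else cloud(d,K,T)[v,326].round(4))
q=P.reshape(-1,3)
for y in np.arange(.2,.4,.02):
    g=q[(q[:,1]>y)&(q[:,1]<y+.02)&(q[:,2]>.03)&(q[:,2]<.25)&(q[:,0]>.5)]
    if len(g): print(round(y,2),len(g),"xmin",g[:,0].min().round(3),"zmax",g[:,2].max().round(3))
q=load("top0");q=cloud(q[1],q[2],q[3]).reshape(-1,3)
for y in np.arange(.2,.4,.02):
    g=q[(q[:,1]>y)&(q[:,1]<y+.02)&(q[:,2]>.03)&(q[:,2]<.25)&(q[:,0]>.45)&(q[:,0]<.6)]
    if len(g): print("top",round(y,2),len(g),"xmin",g[:,0].min().round(3),"zmax",g[:,2].max().round(3))
```

```text
small [0.5000493  0.31326821 0.014     ] [0.50029177 0.31282233 0.00461825] cap [0. 0. 0.]
S [0.50053687 0.31142229] L [0.41776195 0.32571604]
245 [0.4914 0.283  0.1875]
260 [0.4914 0.2832 0.2079]
275 [0.4914 0.2824 0.2211]
290 [0.4913 0.2797 0.2274]
300 [0.4913 0.278  0.2312]
0.2 4350 xmin 0.544 zmax 0.192
0.22 6493 xmin 0.557 zmax 0.191
0.24 5949 xmin 0.607 zmax 0.187
0.26 8242 xmin 0.5 zmax 0.25
0.28 3012 xmin 0.5 zmax 0.225
0.32 730 xmin 0.655 zmax 0.079
0.34 3447 xmin 0.638 zmax 0.1
0.36 3180 xmin 0.637 zmax 0.101
0.38 426 xmin 0.638 zmax 0.097
top 0.2 105 xmin 0.545 zmax 0.119
top 0.22 3 xmin 0.568 zmax 0.11
```

servo_tool(
  increments="0 0 0 2.5 0.5 0 2;0 0 0 4.5 0.9 0 2;0 0 0 4.5 0.9 3 2;0 0 0 4.5 0.9 6.5 2;0 0 0 4.5 0.9 10 2;0 0 0 4.5 0.9 13 2;0 0 0 4.5 0.9 15 2;0 0 0 4.5 0.9 15.8 2;0 0 0 4.5 0.9 16.1 2;0 0 0 4.5 0.9 16.1 2",
)

```text
time: 25.47
eef_pos: [0.5006, 0.3084, 0.0611]
tcp_rot: [0.707, 0.707, 0.0, 0.0]
contact_force: [0.2, 0.5, -0.5]
opening: 0.366
```

```bash
python3 go.py .5 .3085 .0573 0
```

```text
t 25.47 p [0.5006 0.3084 0.0611] ang -0.001 F [ 0.2  0.5 -0.5] op 0.366 q [ 0.38  0.32  1.91 -0.    0.92  0.38]
inc [ 0.     0.    -0.001] [ 0.01 -0.06  0.38] rows>= 0.1
```

servo_tool(
  increments="0 0 0 0 0 0.1 2;0 0 0 0 0 0.2 2;0 0 0 0 0 0.3 2;0 0 0 0 0 0.35 2;0 0 0 0 0 0.35 2",
)

```text
time: 25.88
eef_pos: [0.5004, 0.3092, 0.0579]
tcp_rot: [0.707, 0.707, 0.0, 0.0]
contact_force: [0.0, 0.1, -0.5]
opening: 0.362
```

```bash
python3 go.py .5 .3085 .0573 0
```

```text
t 25.88 p [0.5004 0.3092 0.0579] ang 0.0 F [ 0.   0.1 -0.5] op 0.362 q [ 0.38  0.32  1.91 -0.    0.91  0.38]
inc [ 0.001 -0.     0.   ] [-0.07 -0.04  0.06] rows>= 0.0
```

servo_tool(
  increments="0 0 0 0 0 0.1 2;0 0 0 0 0 0.1 2;0 0 0 0 0 0.1 3.2;0 0 0 0 0 0.1 4;0 0 0 0 0 0.1 4.8;0 0 0 0 0 0.1 5.6;0 0 0 0 0 0.1 6;0 0 0 0 0 0.1 6;0 0 0 0 0 0.1 6;0 0 0 0 0 -0.5 6",
)

```text
time: 26.72
eef_pos: [0.4992, 0.3086, 0.0611]
tcp_rot: [0.707, 0.707, -0.001, -0.001]
contact_force: [-0.2, 0.3, 0.5]
opening: 0.699
```

servo_tool(
  increments="0 0 0 0 0 -2 6;0 0 0 0 0 -5 6;0 0 0 0 0 -8 6;0 0 0 0 0 -11.5 6;0 0 0 0 0 -15 6;0 0 0 -2 0 -16.5 6.5;0 0 0 -4.5 -1.5 -16.5 7;0 0 0 -5 -2 -16.5 7;0 0 0 -5 -2 -16.5 7;0 0 0 -5 -2 -16.5 7",
)

```text
time: 27.55
eef_pos: [0.4799, 0.2591, 0.2272]
tcp_rot: [0.707, 0.707, 0.0, -0.0]
contact_force: [-0.7, -1.2, 0.4]
opening: 0.814
```

```bash
python3 look.py wrist w14;python3 look.py top t14;python3 look.py scene s14; python3 go.py .5 .3 .2 0
python3 - <<'E'
from h import *
c=[]
for n,x,y,w,h in (("t14",150,205,265,75),("s14",210,140,240,200)):
    im=load(n)[0][y:y+h,x:x+w,::-1]; s=800/w if n[0]=="t" else 2
    im=cv2.resize(im,(800,int(h*800/w)) if n[0]=="t" else (480,400),interpolation=cv2.INTER_CUBIC)
    c.append(cv2.copyMakeBorder(im,0,0,0,800-im.shape[1],cv2.BORDER_CONSTANT))
o=np.vstack(c)[:600]; cv2.imwrite("pics/fin.png",o)
E
```

```text
t 27.7 p [0.4803 0.2596 0.2268] ang 0.001 F [ 0.9 -0.   0.5] op 0.819 q [0.31 0.02 1.91 0.   1.21 0.31]
inc [-0.001  0.     0.001] [4.04 1.98 2.68] rows>= 1.3
```

View pics/w14.png

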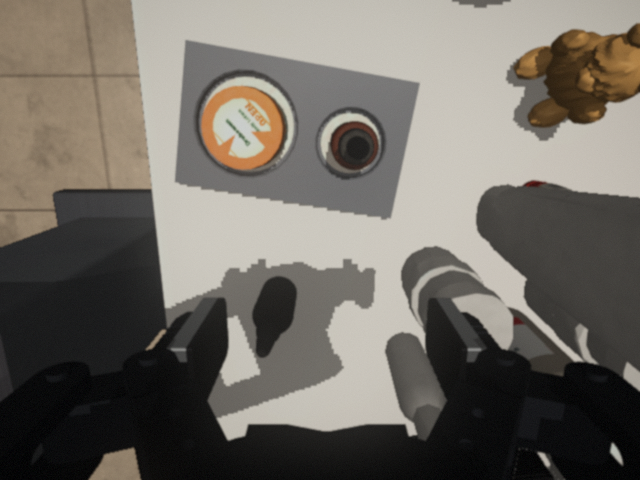

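View pics/fin.png

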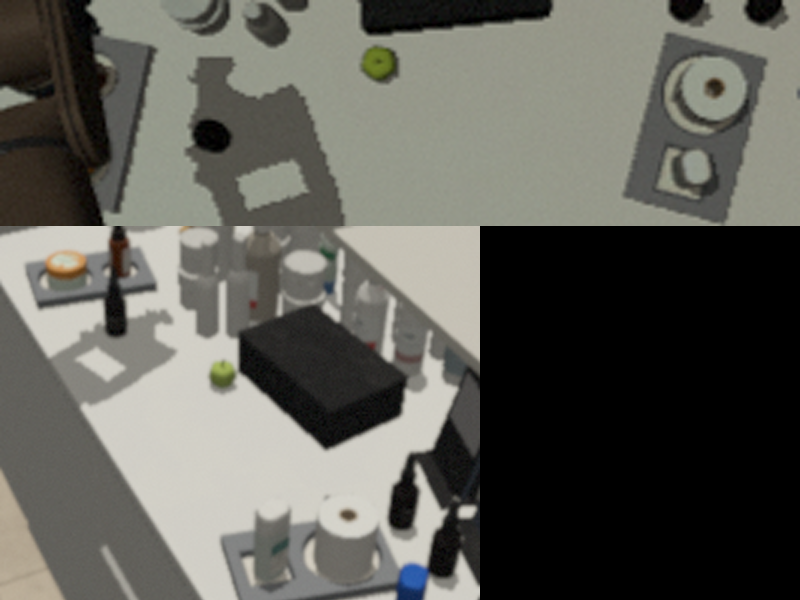

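All four stand in their wells, with the black bottle and candle where they were. In w14 the oil bulb is at (356,147) and the small well at about (351,143). A last numeric check follows.

Run:
```python
from h import *
im,d,K,T=load("w14"); P=cloud(d,K,T)
cc=np.array([atz(K,T,u,v,.014)[:2] for u,v in ((187,40),(419,83),(391,218),(176,182))]);e=cc[1]-cc[0]+cc[2]-cc[3];e/=np.linalg.norm(e);n=np.array([-e[1],e[0]]);c=cc.mean(0)
q=P[100:185,315:390].reshape(-1,3)
for a,b in ((.04,.06),(.065,.085),(.095,.12)):
    g=q[(q[:,2]>a)&(q[:,2]<b)]
    if len(g)<5: print(a,len(g));continue
    (x,y),r=cv2.minEnclosingCircle((g[:,:2]*1000).astype(np.float32)); p=np.array([x,y])/1000; print("oil",a,len(g),r,((p-c)@e).round(4),((p-c)@n).round(4),g[:,2].max())
g=P[80:175,195:295].reshape(-1,3);g=g[(g[:,2]>.035)&(g[:,2]<.06)];(x,y),r=cv2.minEnclosingCircle((g[:,:2]*1000).astype(np.float32));p=np.array([x,y])/1000
print("pot",r,(p-c)@e,(p-c)@n,np.median(g[:,2]))
for n_ in ("top0","t14"):
    i,_,_,_=load(n_); i=i.astype(int)
    m=(i.max(2)<22);m[:,:212]=0;m[:,228:]=0;m[:240]=0;m[:258]&=True;m[258:]=0;v,u=np.nonzero(m)
    m2=(i[...,1]-i[...,2]>40)&(i[...,0]<i[...,1]+10);m2[:215]=0;m2[236:]=0;m2[:,:265]=0;m2[:,287:]=0;v2,u2=np.nonzero(m2)
    print(n_,"black",u.mean(),v.mean(),"candle",u2.mean(),v2.mean())
```

```text
oil 0.04 50 16.680397033691406 0.045 0.0005 0.05994235592008524
oil 0.065 696 13.998047828674316 0.0457 0.0011 0.08406754336651714
oil 0.095 386 6.647287368774414 0.0452 0.0006 0.10635051802695468
pot 29.810916900634766 -0.03613856834447431 -0.0017254868279724203 0.041249464113948794
top0 black 219.96470588235294 249.57647058823528 candle 274.719512195122 225.28048780487805
t14 black 219.7826086956522 249.57608695652175 candle 274.7647058823529 225.2235294117647
```

Everything checks out, and the arm is clear at z = 0.227. I'll hand in.

```bash
python3 -c "
from plant import ctrl
ctrl.sign_off()"
```

```text
the job is handed in; nothing more can be done
```

Both kits are made up and the job is handed in at about 28 s of the 115 s allowed. The hand-in gives no verdict, so these results are from my own last measurements.

| Thing | Well | Off centre (tray x / y) | Other check |
|---|---|---|---|
| Strip roll | wax tray, round | about +1 / −1.5 mm | top at 74 mm, so on the floor |
| Cartridge | wax tray, square | about +2.5 / −0.5 mm | upright in depth |
| Cream pot | facial tray, large | about +2 / −2 mm | lid at 41 mm, so on the floor |
| Oil bottle | facial tray, small | about −1 / +1 mm | same centre at three heights, so upright |

- **Bystanders:** the black bottle and candle moved less than 0.3 pixel (about 1 mm) in the top view.
- **Gripper:** it was open and clear above everything, touching nothing, when I handed in.
- **Disagreements:** the wrist camera put some positions up to about 5 mm from the top camera (mainly in y for the pot and facial wells). I compared things within one view where I could, and the well tolerances covered the rest. My first two-view heights for the pot also came out wrong (14 and 47 mm against 38), so I relied on the depth readings there.

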